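# Close the specimen boxes and return them to their trays

## Robot

A 7-joint arm with a two-finger parallel gripper is mounted at the origin on the work surface. World frame = base frame: x ahead of the robot, y to its left, z up, the work surface at z = 0. Lengths are in m, angles in rad, forces in N, time in s.
With the tool pointing down it reaches from about 0.4 to 0.9 m from the base axis. Payload 5.5 kg.
Tool frame: the origin (TCP) lies at the very end of the fingers, on their centre line; the grasp point (between the pads) lies 19 mm behind it; z points along the fingers, y is the direction in which the jaws open and shut (so a half turn about z gives the same grasp; the last joint's range is limited). The gripper opens to 92 mm and grips with 3 to 60 N. Pads are 19 mm wide; open, the fingers measure 130 mm over their backs; the gripper's body (75 mm by 190 mm) begins 47 mm behind the grasp point.
Start: joints at [1.439, 0.501, -0.427, 1.55, 0.221, 1.138, -0.21], TCP at [0.25, -0.6, 0.227] pointing down, gripper open.
Joint ranges: [-2.88, 2.88], [-0.31, 2.03], [-1.54, 1.56], [0.2, 2.42], [-1.41, 4.55], [0.19, 2.02], [-2.57, 2.57]. Speed limits (rad/s): [2.57, 2.57, 3.14, 3.14, 3.14, 3.14, 3.14].

## Interface

Orientations are given as a 3x3 rotation matrix whose columns are the frame's x, y, z axes.
In Python, from rig import arm gives the robot as it stands. The module is installed in compiled form; this text tells all that it offers.
- The arm moves only by the tool play_rows, never from a script. Its argument "moves" is one flat list of numbers, 6 for each row, row after row: the shift along the tool's x, y, z in units of 30 mm (1.0 is 30 mm), then the turn, a rotation vector about the tool's x, y, z in units of 6 degrees (1.0 is 6 degrees). A call has 1 to 10 rows; each row shifts and turns the commanded pose from where the row before left it, along the tool's axes as they then stand; what a row does not reach is not made up. A row lasts 1/10 s, in which the tool goes at most 50 mm and 8.59 degrees, less where a joint would pass 70% of its speed; a pose out of reach is approached as far as the arm can. A call is refused whole if a number of a shift passes 1 or a number of a turn 1, either way. A call with a gripper value outside its range is refused whole. "claw" is the opening, from 0 (shut) to 1 (fully open), set as the call begins (left out, the last holds). The fingers move at their own pace and stop on an object; "newtons" is the grip in N (left out, the last holds). Time passes only in rows, so rows that do not move let the fingers close. It gives the time, the measured TCP pose, the force and the opening at its end, in the units of the state.
- arm.sense(): the state, without advancing time (a new reading comes with each control period).
- arm.camera(name): name is "scene" or "top"; returns the picture (420x560x3 uint8, red, green, blue); there is no depth.
- arm.camera_info(name): a dict with "fovy" (degrees; the focal length in pixels is half the picture's height over the tangent of half this angle, whatever the lens; pixels are square), "cx", "cy" (the principal point, pixels), "rvec" (rotation vector, rad) and "tvec" (3), from world to camera coordinates, as OpenCV has them. Camera axes: x right, y down, z forward; pixel columns grow to the right and rows downward; lengths in m; the calibration is good to about 2 mm. A picture is of the moment at which its call begins. camera_info takes no time and is no camera call.
- arm.close_job(): hands the job in, once; it reports no verdict.
The state is a dict: "t": time; "qpos": joint angles; "joint_vel": joint speeds; "tau": joint torques, N m; "position": TCP position; "ee_rot": TCP orientation; "ft_force": force on the tool from outside, world axes, zero at the start; "torque": the same for the moment, N m; "width": finger opening in m.
Only numpy, scipy, OpenCV 4.12 (cv2) and the standard library are available. Lean on these libraries where they do the work, as an engineer would, in place of code of your own. Each camera call takes 0.05 s, during which the arm holds its last target.

## Task

Put away the insect specimen boxes that stand open on the bench: fit each one with its own lid, pressed fully home, and stand it upright and closed in the tray of the drawer whose card label shows its outline. Keep the boxes upright, since the specimens are fragile, and do not disturb the loupe, cork block, jar and tin that lie among them. Some days one box is out on loan; its lid is then not needed.

Things in the scene. Friction and masses are not known exactly. Their poses are not given: they have to be found in the camera images.
- box_big: pale wooden specimen box, round, 62 mm in diameter outside, 44 mm tall, walls 5 mm thick, open at the top, a pinned beetle inside; 120 g. Origin: centre of its underside, z up. None when not on the bench.
- lid_big: lid of the box that is round, 62 mm in diameter: a plug 6 mm deep, 2 mm smaller all round than the inside of the box, under a plate 6 mm thick, 1.5 mm smaller all round than the box, with a round knob 14 mm in diameter and 20 mm tall; 40 g. Lies plug down. Origin: centre of the plug's underside, z up; when seated it is 38 mm above the box's origin.
- slot_big: fixed open square tray, one of four alike, two by two in a shallow wooden drawer; 94 by 94 mm inside, walls 4 mm thick, 14 mm tall. The card on its floor bears in black the true-size outline of its box: round, 62 mm in diameter. Origin: centre of its underside, 6 mm above the bench; a box in it stands 4 mm above the origin. Trays change places from start to start.
- box_small: pale wooden specimen box, round, 44 mm in diameter outside, 44 mm tall, walls 5 mm thick, open at the top, a pinned beetle inside; 120 g. Origin: centre of its underside, z up. None when not on the bench.
- lid_small: lid of the box that is round, 44 mm in diameter: a plug 6 mm deep, 2 mm smaller all round than the inside of the box, under a plate 6 mm thick, 1.5 mm smaller all round than the box, with a round knob 14 mm in diameter and 20 mm tall; 40 g. Lies plug down. Origin: centre of the plug's underside, z up; when seated it is 38 mm above the box's origin.
- slot_small: fixed open square tray, one of four alike, two by two in a shallow wooden drawer; 94 by 94 mm inside, walls 4 mm thick, 14 mm tall. The card on its floor bears in black the true-size outline of its box: round, 44 mm in diameter. Origin: centre of its underside, 6 mm above the bench; a box in it stands 4 mm above the origin. Trays change places from start to start.
- box_square: pale wooden specimen box, square, 50 by 50 mm outside, 44 mm tall, walls 5 mm thick, open at the top, a pinned beetle inside; 120 g. Origin: centre of its underside, z up. None when not on the bench.
- lid_square: lid of the box that is square, 50 by 50 mm: a plug 6 mm deep, 2 mm smaller all round than the inside of the box, under a plate 6 mm thick, 1.5 mm smaller all round than the box, with a square knob, 14 by 14 mm, its sides along the lid's x and y and 20 mm tall; 40 g. Lies plug down. Origin: centre of the plug's underside, z up; when seated it is 38 mm above the box's origin.
- slot_square: fixed open square tray, one of four alike, two by two in a shallow wooden drawer; 94 by 94 mm inside, walls 4 mm thick, 14 mm tall. The card on its floor bears in black the true-size outline of its box: square, 50 by 50 mm. Origin: centre of its underside, 6 mm above the bench; a box in it stands 4 mm above the origin. Trays change places from start to start.
- box_oblong: pale wooden specimen box, oblong, 70 mm along its x by 40 mm along its y outside, 44 mm tall, walls 5 mm thick, open at the top, a pinned beetle inside; 120 g. Origin: centre of its underside, z up. None when not on the bench.
- lid_oblong: lid of the box that is oblong, 70 mm along its x by 40 mm along its y: a plug 6 mm deep, 2 mm smaller all round than the inside of the box, under a plate 6 mm thick, 1.5 mm smaller all round than the box, with a square knob, 14 by 14 mm, its sides along the lid's x and y and 20 mm tall; 40 g. Lies plug down. Origin: centre of the plug's underside, z up; when seated it is 38 mm above the box's origin.
- slot_oblong: fixed open square tray, one of four alike, two by two in a shallow wooden drawer; 94 by 94 mm inside, walls 4 mm thick, 14 mm tall. The card on its floor bears in black the true-size outline of its box: oblong, 70 mm along its x by 40 mm along its y. Origin: centre of its underside, 6 mm above the bench; a box in it stands 4 mm above the origin. Trays change places from start to start.
- loupe: black loupe, a cylinder 34 mm in diameter, 30 mm tall; a loose bystander among the boxes. Origin: centre of its underside.
- cork_block: cork block 45 by 35 mm, 22 mm tall; a loose bystander among the boxes. Origin: centre of its underside.
- glue_jar: small jar, 36 mm in diameter, 45 mm tall; a loose bystander among the boxes. Origin: centre of its underside.
- pin_tin: flat aluminium pin tin 52 by 36 mm, 16 mm tall; a loose bystander among the boxes. Origin: centre of its underside.
Not all that is in view belongs to the job. What is shaped like the lid_square but orange is not meant.

How it is judged:
By the outcome, as a careful person would: the job done as asked, in the order asked, and still so for the second after the job is handed in, with the robot touching nothing.
Of box_big, box_small, box_square, box_oblong only 3 to 4 are there at a start; the rules pass over those that are not, and their reading is None.
At some moment in a run one of box_big, box_small, box_square, box_oblong, lid_big, lid_small, lid_square, lid_oblong may be knocked a few centimetres aside while the robot is not near it.
It also fails if it takes over 210 s, if anything falls off the work surface, if the arm or the gripper's body presses on something with over 40 N, if the wrist force passes 120 N, or if a joint passes its speed limit or range.

## Working session

There is one attempt and no reset: what is moved stays moved. The work goes in short steps, Python scripts to look and compute and a tool call to move; the robot and the scene stay as the last step left them, time stands still between calls to the robot, and variables do not carry over. Pictures are saved under pics/ and viewed, and the job is handed in when it is done.

Besides the shell and the picture viewer there is one more tool, called after "Call:" as a command line: name --argument value ..., lists and objects as JSON in quotes. play_rows: Moves the arm, as the interface text tells. Its arguments: {"type":"object","properties":{"moves":{"type":"array","items":{"type":"number"}},"claw":{"type":"number"},"newtons":{"type":"number"}},"required":["moves"]}

```bash
mkdir -p pics; python3 - <<'E'
from rig import arm
import cv2
for n in ("scene","top"):
    im=arm.camera(n); cv2.imwrite(f"pics/{n}0.png",im[:,:,::-1]); print(n,arm.camera_info(n))
s=arm.sense(); print(s)
E
```

```text
scene {'fovy': 49.916511631537496, 'cx': 281.5440131459003, 'cy': 205.5572507663472, 'rvec': array([ 1.88634013,  1.11985155, -0.58532598]), 'tvec': array([-0.24291665, -0.18370033,  1.30035899])}
top {'fovy': 43.44058772693755, 'cx': 275.5742105225784, 'cy': 208.64830709511554, 'rvec': array([ 2.20632993, -2.14558828,  0.13135158]), 'tvec': array([-0.00757267,  0.50351468,  1.14639077])}
{'t': 0.1, 'qpos': array([ 1.43920094,  0.50178147, -0.4268101 ,  1.55132762,  0.22082925,
        1.13826639, -0.21030126]), 'joint_vel': array([ 0.00154329, -0.00279358, -0.00103468,  0.00067492, -0.00029991,
        0.00121333,  0.00170812]), 'tau': array([-1.07895245e-02, -5.67874146e+01, -5.83842069e+00, -2.79915047e+01,
       -6.90311333e-02,  2.41173530e-02,  6.08194591e-05]), 'position': array([ 0.249727  , -0.5994506 ,  0.22577254]), 'ee_rot': array([[ 9.23052956e-01,  3.84672409e-01, -6.14319045e-04],
       [ 3.84672896e-01, -9.23051552e-01,  1.61079519e-03],
       [ 5.25803177e-05, -1.72316115e-03, -9.99998514e-01]]), 'ft_force': array([-0.55690766, -0.64655264,  0.18807401]), 'torque': array([-0.02443193,  0.00136335,  0.01758121]), 'width': 0.09198983906661778}
```

View pics/scene0.png

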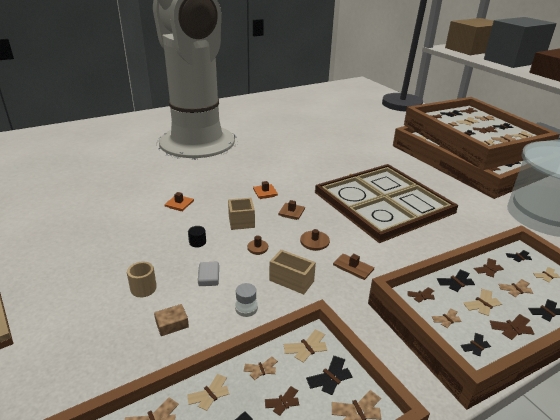

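View pics/top0.png

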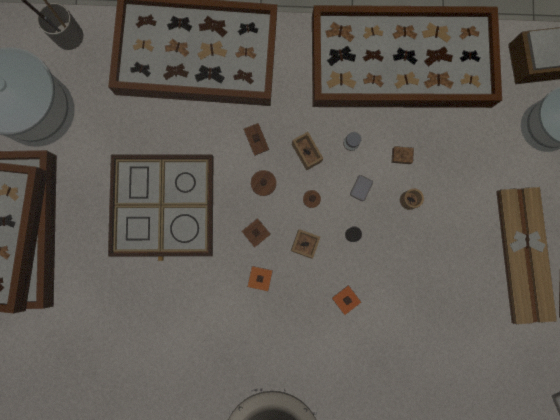

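The scene shows three boxes: oblong (307,151), square (305,243) and small round (411,199). The big box is absent. The lids in the top view are oblong (256,139), big (263,183), small (312,199) and square (256,232). Orange decoys are at (260,278) and (347,300). The trays are oblong top-left, small top-right, square bottom-left and big bottom-right.

```bash
cat > h.py <<'E'
from rig import arm
import cv2, numpy as np
def cam(n):
    i=arm.camera_info(n); f=210/np.tan(np.radians(i['fovy'])/2)
    K=np.array([[f,0,i['cx']],[0,f,i['cy']],[0,0,1]]); R,_=cv2.Rodrigues(i['rvec']); return K,R,np.array(i['tvec'])
def ray(n,uv,z):
    K,R,t=cam(n); d=R.T@np.linalg.inv(K)@np.array([uv[0],uv[1],1.]); c=-R.T@t
    return c+d*(z-c[2])/d[2]
def proj(n,p):
    K,R,t=cam(n); q=K@(R@np.array(p,float)+t); return q[:2]/q[2]
def snap(n,name):
    im=arm.camera(n); cv2.imwrite(f'pics/{name}.png',im[:,:,::-1]); return im
def crop(im,x0,y0,x1,y1,k,name):
    c=cv2.resize(im[y0:y1,x0:x1],None,fx=k,fy=k,interpolation=cv2.INTER_CUBIC)
    c=np.clip(c.astype(float)*1.6,0,255).astype(np.uint8)
    cv2.imwrite(f'pics/{name}.png',c[:,:,::-1])
E
python3 - <<'E'
from h import *
im=cv2.imread('pics/top0.png')[:,:,::-1]
crop(im,230,110,430,260,4,'c0')
crop(im,100,145,230,265,5,'c1')
hsv=cv2.cvtColor(np.ascontiguousarray(im),cv2.COLOR_RGB2HSV)
for u,v in [(307,151),(300,140),(305,235),(411,193),(256,132),(263,175),(312,193),(250,232),(256,232),(312,199),(240,200),(260,278)]: print((u,v),im[v,u],hsv[v,u])
E
```

```text
(307, 151) [40 36 35] [ 6 32 40]
(300, 140) [58 46 39] [11 84 58]
(305, 235) [79 62 50] [12 94 79]
(411, 193) [78 63 46] [ 16 105  78]
(256, 132) [65 48 37] [ 12 110  65]
(263, 175) [72 51 42] [  9 106  72]
(312, 193) [79 57 43] [ 12 116  79]
(250, 232) [69 48 36] [ 11 122  69]
(256, 232) [53 42 36] [11 82 53]
(312, 199) [53 41 38] [ 6 72 53]
(240, 200) [110 105 100] [ 15  23 110]
(260, 278) [52 40 33] [11 93 52]
```

View pics/c0.png

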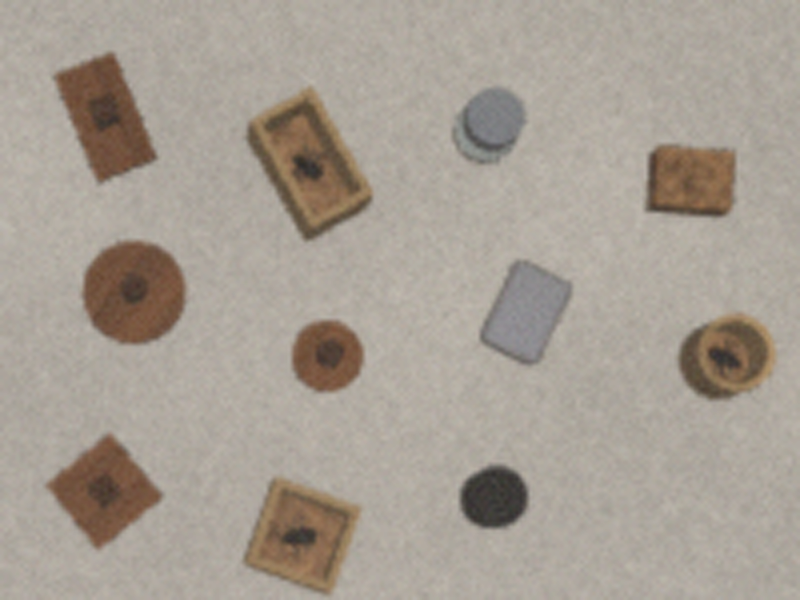

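View pics/c1.png

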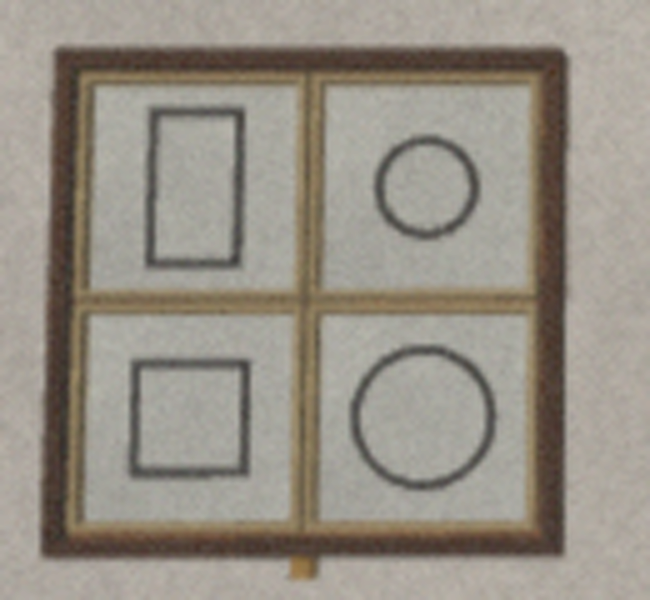

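```bash
cat > seg.py <<'E'
from h import *
def regions(im,smin=60,amin=60):
    g=cv2.GaussianBlur(np.ascontiguousarray(im),(0,0),0.7)
    big=cv2.resize(g,None,fx=4,fy=4,interpolation=cv2.INTER_CUBIC)
    hsv=cv2.cvtColor(big,cv2.COLOR_RGB2HSV)
    m=((hsv[...,1]>smin)).astype(np.uint8)*255
    return big,hsv,m
def uv4(p): return (np.array(p)+0.5)/4-0.5
E
python3 - <<'E'
from seg import *
im=cv2.imread('pics/top0.png')[:,:,::-1]
big,hsv,m=regions(im)
cs,_=cv2.findContours(m,cv2.RETR_EXTERNAL,cv2.CHAIN_APPROX_NONE)
for c in cs:
    a=cv2.contourArea(c)
    if not 1500<a<20000: continue
    (cx,cy),(w,h),ang=cv2.minAreaRect(c); u=uv4((cx,cy))
    if not(230<u[0]<430 and 110<u[1]<310): continue
    mm=np.zeros(m.shape,np.uint8); cv2.drawContours(mm,[c],-1,255,-1)
    hm=cv2.mean(hsv,mm)[:3]
    p=ray('top',u,0.012); b=cv2.boxPoints(((cx,cy),(w,h),ang))
    P=np.array([ray('top',uv4(q),0.012)[:2] for q in b])
    e=P[1]-P[0];e2=P[2]-P[1]
    M=cv2.moments(c); pc=ray('top',uv4((M['m10']/M['m00'],M['m01']/M['m00'])),0.012)
    print(u.round(1),'hsv',np.round(hm),'minrect',p[:2].round(4),'cent',pc[:2].round(4),'sides',np.round([np.linalg.norm(e)*1e3,np.linalg.norm(e2)*1e3],1),'ang',np.degrees([np.arctan2(e[1],e[0]),np.arctan2(e2[1],e2[0])]).round(1),'area',a)
v=hsv[...,2]; 
cv2.imwrite('pics/v.png',np.clip(v[440:1040,920:1720].astype(int)*2,0,255))
K,R,t=cam('top'); print(-R.T@t)
for (x,y),nm in [((307,151),'obl')]:pass
E
```

```text
[346.2 299.7] hsv [ 10. 144. 107.] minrect [ 0.3066 -0.1557] cent [ 0.3065 -0.1556] sides [49.6 49.8] ang [ -52.2 -141.8] area 7753.5
[259.6 278.3] hsv [ 12. 143. 109.] minrect [0.3487 0.0375] cent [0.3487 0.0376] sides [49.5 49.7] ang [ -10.1 -100.3] area 7664.0
[305.3 243.4] hsv [15. 93. 84.] minrect [ 0.4287 -0.0623] cent [ 0.4286 -0.0623] sides [52.4 52.5] ang [ -18.3 -108.1] area 8376.0
[255.7 232.4] hsv [ 12. 106.  73.] minrect [0.4502 0.0494] cent [0.4503 0.0495] sides [46.9 47.4] ang [ -49.5 -139.7] area 6726.0
[311.5 198.5] hsv [ 12. 104.  73.] minrect [ 0.5304 -0.0742] cent [ 0.5302 -0.074 ] sides [39.1 39.3] ang [ -88.3 -179. ] area 3787.0
[411.9 198.9] hsv [15. 88. 74.] minrect [ 0.5361 -0.302 ] cent [ 0.5369 -0.3019] sides [54.2 43.6] ang [ -55. -146.] area 5746.0
[263.  182.8] hsv [ 12. 108.  71.] minrect [0.563  0.0363] cent [0.5634 0.0361] sides [57.2 57.7] ang [ -88.3 -178.5] area 7948.5
[402.5 154.6] hsv [ 14. 105.  79.] minrect [ 0.6376 -0.2804] cent [ 0.6375 -0.2805] sides [38. 48.] ang [ -3.4 -92. ] area 5094.0
[306.8 150.3] hsv [15. 94. 78.] minrect [ 0.6409 -0.0614] cent [ 0.6409 -0.0615] sides [47.2 76.5] ang [ -57.9 -149.2] area 10223.0
[256.  138.7] hsv [ 12. 106.  69.] minrect [0.664  0.0553] cent [0.6639 0.0555] sides [37.1 67.4] ang [ -65.3 -156.3] area 7149.0
[0.38200845 0.02468629 1.19216454][ WARN:0@0.313] global loadsave.cpp:1063 imwrite_ Unsupported depth image for selected encoder is fallbacked to CV_8U.
```

View pics/v.png

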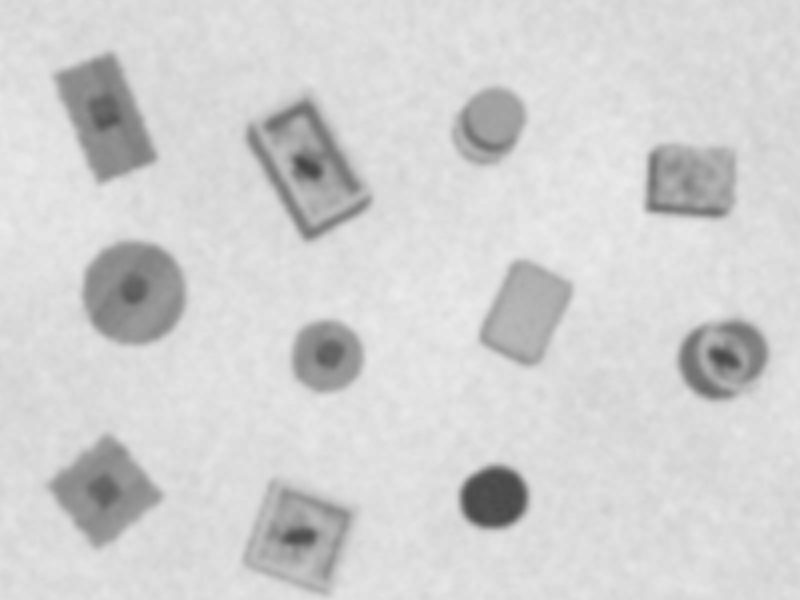

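```bash
cat >> seg.py <<'E'
from scipy.optimize import brentq
def contours(im,lo=1500,hi=20000,roi=(230,110,450,310)):
    big,hsv,m=regions(im)
    cs,_=cv2.findContours(m,cv2.RETR_EXTERNAL,cv2.CHAIN_APPROX_NONE); out=[]
    for c in cs:
        if not lo<cv2.contourArea(c)<hi: continue
        mr=cv2.minAreaRect(c); u=uv4(mr[0])
        if roi[0]<u[0]<roi[2] and roi[1]<u[1]<roi[3]: out.append((u,c))
    return out
def box(c,z0=0.0,h=0.044,ang=None):
    """axis extents of silhouette, solid from z0 to z0+h"""
    K,R,t=cam('top'); n=-R.T@t; zm=z0+h/2; H=n[2]
    pts=np.array([ray('top',uv4(q[0]),zm)[:2]-n[:2] for q in c])
    if ang is None:
        r=cv2.minAreaRect((pts*1e3).astype(np.float32)); b=cv2.boxPoints(r); e=b[1]-b[0]; ang=np.arctan2(e[1],e[0])
    res=[];half=[]
    kt=(H-zm)/(H-z0-h); kb=(H-zm)/(H-z0)
    for a in (ang,ang+np.pi/2):
        d=np.array([np.cos(a),np.sin(a)]); s=pts@d; lo,hi=s.min(),s.max()
        l=lo/(kb if lo>0 else kt); g=hi/(kt if hi>0 else kb)
        res.append((l+g)/2*d); half.append((g-l))
    return sum(res)+n[:2],np.array(half)*1e3,np.degrees(ang)
E
python3 - <<'E'
from seg import *
im=cv2.imread('pics/top0.png')[:,:,::-1]
for nm,u0,h,z0 in [('box_sq',(305,243),.044,0),('box_obl',(307,150),.044,0),('box_small',(412,199),.044,0),('lid_sq',(256,232),.006,.006),('lid_obl',(256,139),.006,.006),('lid_small',(312,199),.006,.006)]:
    u,c=min(contours(im),key=lambda q:np.hypot(*(q[0]-u0)))
    a=None
    if nm=='box_small':
        n=ray('top',u,0.022)[:2]-np.array([.382,.0247]); a=np.arctan2(n[1],n[0])
    c_,hf,ang=box(c,z0,h,a); print(nm,c_.round(4),hf.round(1),round(ang,1))
# trays: black outlines on cards, card floor z=0.010
g=cv2.cvtColor(cv2.resize(np.ascontiguousarray(im),None,fx=4,fy=4,interpolation=cv2.INTER_CUBIC),cv2.COLOR_RGB2GRAY)
for nm,(u,v) in dict(obl=(139,183),sm=(186,182),sq=(138,228),big=(185,228)).items():
    r=17; s=g[(v-r)*4:(v+r)*4,(u-r)*4:(u+r)*4]; m=(s<75).astype(np.uint8)
    cs,_=cv2.findContours(m,cv2.RETR_EXTERNAL,cv2.CHAIN_APPROX_NONE); c=max(cs,key=cv2.contourArea)
    P=np.array([ray('top',uv4(q[0]+[(u-r)*4,(v-r)*4]),.010)[:2] for q in c])
    rr=cv2.minAreaRect((P*1e3).astype(np.float32)); print(nm,rr)
E
```

```text
box_sq [ 0.428  -0.0609] [49.3 49.4] -18.0
box_obl [ 0.638  -0.0606] [39. 69.] -59.2
box_small [ 0.5353 -0.2982] [40.4 42.6] -64.7
lid_sq [0.4504 0.0494] [46.9 47.1] -49.5
lid_obl [0.6646 0.0554] [36.8 66. ] -66.2
lid_small [ 0.5307 -0.0744] [38.6 38.7] -88.8
obl ((556.5498046875, 316.66571044921875), (72.97844696044922, 43.72287368774414), 1.675566554069519)
sm ((559.580810546875, 212.46299743652344), (46.86136245727539, 46.75836181640625), 2.443023920059204)
sq ((452.3354187011719, 313.5043029785156), (53.2639274597168, 53.548301696777344), 1.8308268785476685)Traceback (most recent call last):
  File "<stdin>", line 14, in <module>
  File "h.py", line 7, in ray
    K,R,t=cam(n); d=R.T@np.linalg.inv(K)@np.array([uv[0],uv[1],1.]); c=-R.T@t
          ~~~^^^
  File "h.py", line 4, in cam
    i=arm.camera_info(n); f=210/np.tan(np.radians(i['fovy'])/2)
ValueError: time passes only in moves, steps and waits
```

```bash
python3 - <<'E'
s=open('h.py').read()
s=s.replace("def cam(n):","from functools import lru_cache\n@lru_cache\ndef cam(n):")
s+='''
def plan(xyz,jaw=None,n=None):
    """shift rows to xyz (tool axes, /30mm), then yaw turn to put tool y along jaw deg (mod 180)"""
    s=arm.sense(); R=s['ee_rot']; p=s['position']
    d=R.T@(np.array(xyz)-p)/0.03
    k=n or int(np.ceil(np.abs(d).max()-1e-9)) or 1
    print('pos',p.round(4),'q',s['qpos'].round(2),'w',round(s['width'],4),'F',s['ft_force'].round(1),'t',s['t'])
    print('yawy',np.degrees(np.arctan2(R[1,1],R[0,1])).round(2),'tilt',R[2].round(4))
    print('rows',k,'x',(d/k).round(3))
    if jaw is not None:
        y=np.degrees(np.arctan2(R[1,1],R[0,1])); w=-((jaw-y+90)%180-90)  # +tool z turn lowers world yaw
        z=w/6; m=int(np.ceil(abs(z))) or 1; print('turn rows',m,'x',round(z/m,3), 'other way total',round((w-180*np.sign(w))/6,2))
'''
open('h.py','w').write(s)
E
python3 -c "
from h import *
plan([0.5307,-0.0744,0.10])"
```

```text
pos [ 0.2497 -0.5995  0.2258] q [ 1.44  0.5  -0.43  1.55  0.22  1.14 -0.21] w 0.092 F [-0.6 -0.6  0.2] t 0.1
yawy -67.38 tilt [ 1.0e-04 -1.7e-03 -1.0e+00]
rows 16 x [ 0.961 -0.784  0.263]
```

Call:
play_rows --moves '[0.961, -0.784, 0.263, 0, 0, 0, 0.961, -0.784, 0.263, 0, 0, 0, 0.961, -0.784, 0.263, 0, 0, 0, 0.961, -0.784, 0.263, 0, 0, 0, 0.961, -0.784, 0.263, 0, 0, 0, 0.961, -0.784, 0.263, 0, 0, 0, 0.961, -0.784, 0.263, 0, 0, 0, 0.961, -0.784, 0.263, 0, 0, 0]' --claw 0.4 --newtons 10

```text
t: 0.9
position: [0.3908, -0.3361, 0.1631]
ee_rot: [[0.923, 0.385, -0.0], [0.385, -0.923, 0.0], [-0.0, -0.0, -1.0]]
ft_force: [0.7, -1.2, -0.3]
width: 0.0378
```

Call:
play_rows --moves '[0.961, -0.784, 0.263, 0, 0, 0, 0.961, -0.784, 0.263, 0, 0, 0, 0.961, -0.784, 0.263, 0, 0, 0, 0.961, -0.784, 0.263, 0, 0, 0, 0.961, -0.784, 0.263, 0, 0, 0, 0.961, -0.784, 0.263, 0, 0, 0, 0.961, -0.784, 0.263, 0, 0, 0, 0.961, -0.784, 0.263, 0, 0, 0, 0, 0, 0, 0, 0, 0]'

```text
t: 1.8
position: [0.5326, -0.0682, 0.0998]
ee_rot: [[0.92, 0.392, 0.001], [0.392, -0.92, 0.004], [0.002, -0.004, -1.0]]
ft_force: [0.4, -0.3, -0.2]
width: 0.0366
```

```bash
python3 -c "
from h import *
plan([0.5307,-0.0744,0.015])
im=snap('scene','s1'); crop(im,150,130,400,320,3,'s1c'); snap('top','t1')"
```

```text
pos [ 0.5326 -0.0682  0.0998] q [ 0.54  0.5  -0.57  1.93  0.36  0.81 -1.39] w 0.0366 F [ 0.4 -0.3 -0.2] t 1.8
yawy -66.89 tilt [ 0.0024 -0.0036 -1.    ]
rows 3 x [-0.049  0.059  0.942]
```

View pics/s1c.png

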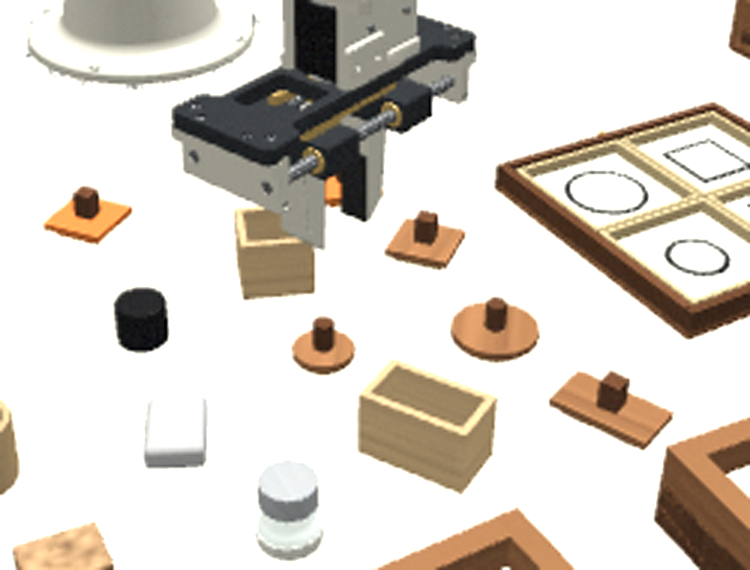

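```bash
python3 -c "
from h import *
plan([0.5307,-0.0744,0.015])"
```

```text
pos [ 0.5308 -0.0739  0.0999] q [ 0.54  0.5  -0.56  1.94  0.36  0.81 -1.39] w 0.0369 F [-0.3 -0.7  0.5] t 1.9
yawy -67.22 tilt [-0.001 -0.001 -1.   ]
rows 3 x [-0.002  0.006  0.944]
```

View pics/t1.png

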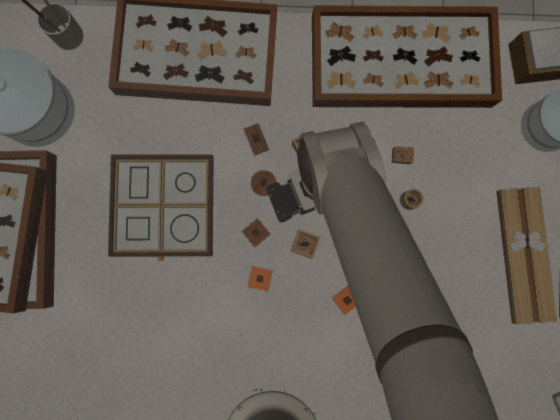

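Call:
play_rows --moves '[0, 0, 0.944, 0, 0, 0, 0, 0.006, 0.944, 0, 0, 0, 0, 0, 0.944, 0, 0, 0, 0, 0, 0, 0, 0, 0]'

```text
t: 2.3
position: [0.5284, -0.0769, 0.013]
ee_rot: [[0.924, 0.383, -0.005], [0.383, -0.924, 0.0], [-0.005, -0.002, -1.0]]
ft_force: [-1.0, -0.2, -0.3]
width: 0.0365
```

Call:
play_rows --moves '[0, 0, 0, 0, 0, 0, 0, 0, 0, 0, 0, 0, 0, 0, 0, 0, 0, 0, 0, 0, 0, 0, 0, 0]' --claw 0

```text
t: 2.7
position: [0.5319, -0.0758, 0.0167]
ee_rot: [[0.923, 0.384, 0.002], [0.384, -0.923, -0.001], [0.001, 0.001, -1.0]]
ft_force: [-0.4, -0.1, 4.3]
width: 0.0133
```

Call:
play_rows --moves '[0, 0, 0, 0, 0, 0, 0, 0, 0, 0, 0, 0, 0, 0, 0, 0, 0, 0, 0, 0, 0, 0, 0, 0]' --claw 0.4

```text
t: 3.1
position: [0.531, -0.0753, 0.0155]
ee_rot: [[0.923, 0.385, -0.0], [0.385, -0.923, 0.0], [-0.0, -0.0, -1.0]]
ft_force: [0.1, -0.8, -0.4]
width: 0.036
```

Call:
play_rows --moves '[0, 0, 0, 0, 0, 1, 0, 0, 0, 0, 0, 1, 0, 0, 0, 0, 0, 1, 0, 0, 0, 0, 0, 1, 0, 0, 0, 0, 0, 1]'

```text
t: 3.6
position: [0.5311, -0.0752, 0.0154]
ee_rot: [[0.991, -0.133, -0.0], [-0.133, -0.991, 0.0], [-0.0, -0.0, -1.0]]
ft_force: [0.8, 0.2, 0.6]
width: 0.0367
```

```bash
python3 -c "
from h import *
plan([0.5307,-0.0744,0.015])"
```

```text
pos [ 0.5311 -0.0752  0.0154] q [ 0.37  0.6  -0.35  1.97  0.34  0.63 -1.9 ] w 0.0367 F [0.8 0.2 0.6] t 3.6
yawy -97.62 tilt [-2.e-04 -1.e-04 -1.e+00]
rows 1 x [-0.016 -0.025  0.014]
```

Call:
play_rows --moves '[0, 0, 0, 0, 0, -1, 0, 0, 0, 0, 0, -1, 0, 0, 0, 0, 0, -1, 0, 0, 0, 0, 0, -1, 0, 0, 0, 0, 0, -1, 0, 0, 0, 0, 0, -1, 0, 0, 0, 0, 0, -1, 0, 0, 0, 0, 0, -1, 0, 0, 0, 0, 0, -1, 0, 0, 0, 0, 0, -1]'

```text
t: 4.6
position: [0.5311, -0.0753, 0.0154]
ee_rot: [[0.604, 0.797, -0.0], [0.797, -0.604, 0.0], [-0.0, -0.0, -1.0]]
ft_force: [-0.3, -0.6, -0.1]
width: 0.0366
```

Call:
play_rows --moves '[0, 0, 0, 0, 0, -1, 0, 0, 0, 0, 0, -1, 0, 0, 0, 0, 0, -1, 0, 0, 0, 0, 0, -1, 0, 0, 0, 0, 0, -1, 0, 0, 0, 0, 0, -1, 0, 0, 0, 0, 0, -1, 0, 0, 0, 0, 0, -1, 0, 0, 0, 0, 0, -1, 0, 0, 0, 0, 0, -1]'

```text
t: 5.6
position: [0.5311, -0.0754, 0.0154]
ee_rot: [[-0.389, 0.921, -0.0], [0.921, 0.389, -0.0], [0.0, -0.0, -1.0]]
ft_force: [-0.2, 0.6, -0.4]
width: 0.0362
```

Call:
play_rows --moves '[0, 0, 0, 0, 0, 0, 0, 0, 0, 0, 0, 0, 0, 0, 0, 0, 0, 0, 0, 0, 0, 0, 0, 0]' --claw 0

```text
t: 6.0
position: [0.5312, -0.0753, 0.0156]
ee_rot: [[-0.384, 0.923, 0.0], [0.923, 0.384, -0.0], [-0.0, 0.0, -1.0]]
ft_force: [0.5, 0.5, -0.0]
width: 0.0131
```

```bash
python3 -c "
from h import *
plan([0.5307,-0.0744,0.015])
im=snap('top','t2'); crop(im,230,110,430,260,4,'t2c')
im=snap('scene','s2'); crop(im,150,130,400,320,3,'s2c')"
```

```text
pos [ 0.5312 -0.0753  0.0156] q [ 0.74  0.76 -0.84  1.96  0.79  0.8  -0.17] w 0.0131 F [ 0.5  0.5 -0. ] t 6.0
yawy 22.56 tilt [-2.e-04  0.e+00 -1.e+00]
rows 1 x [ 0.035 -0.004  0.019]
```

View pics/s2c.png

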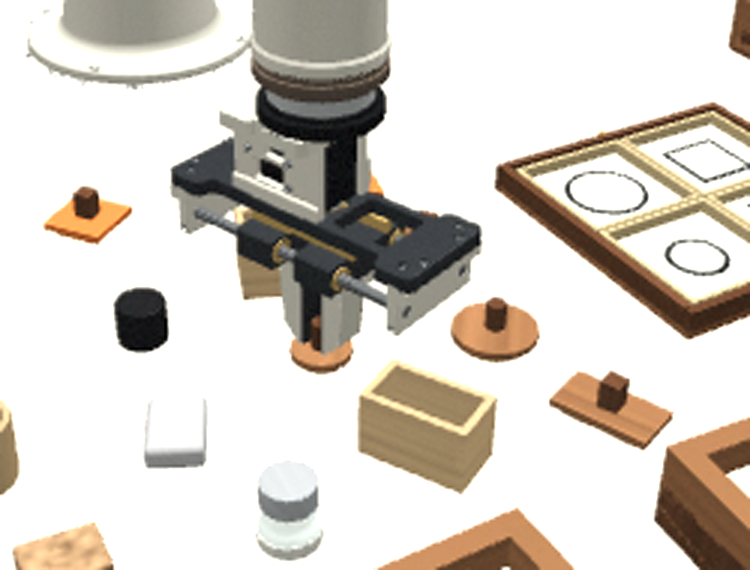

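View pics/t2c.png

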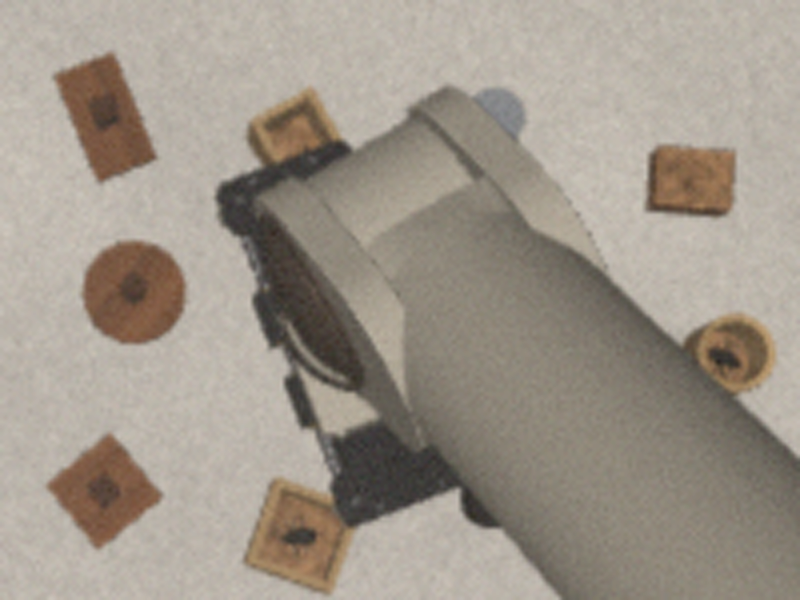

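Call:
play_rows --moves '[0, 0, 0, 0, 0, 0, 0, 0, 0, 0, 0, 0, 0, 0, -1, 0, 0, 0, 0, 0, -1, 0, 0, 0, 0, 0, -1, 0, 0, 0]' --claw 0.4

```text
t: 6.6
position: [0.5309, -0.0751, 0.1064]
ee_rot: [[-0.385, 0.923, -0.001], [0.923, 0.385, 0.0], [0.001, -0.0, -1.0]]
ft_force: [-0.4, 0.1, 0.6]
width: 0.0362
```

Call:
play_rows --moves '[1, 0, -0.4, 0, 0, 0, 1, 0, -0.4, 0, 0, 0, 1, 0, 0, 0, 0, 0, 1, 0, 0, 0, 0, 0, 1, 0, 0, 0, 0, 0, 1, 0, 0, 0, 0, 0, 1, 0, 0, 0, 0, 0, 1, 0, 0, 0, 0, 0, 1, 0, 0, 0, 0, 0, 1, 0, 0, 0, 0, 0]'

```text
t: 7.6
position: [0.4152, 0.2026, 0.1297]
ee_rot: [[-0.385, 0.923, 0.0], [0.923, 0.385, -0.0], [-0.0, 0.0, -1.0]]
ft_force: [0.5, 0.2, -0.1]
width: 0.0368
```

```bash
cat >> seg.py <<'E'
ITEMS=dict(box_sq=(.044,0),box_obl=(.044,0),box_small=(.044,0),lid_sq=(.006,.006),lid_obl=(.006,.006),lid_small=(.006,.006))
def look(name,seeds):
    im=snap('top',name); out={}
    cs=contours(im)
    for nm,u0 in seeds.items():
        h,z0=ITEMS[nm]
        u,c=min(cs,key=lambda q:np.hypot(*(q[0]-u0))); a=None
        if nm=='box_small':
            K,R,t=cam('top'); n=ray('top',u,0.022)[:2]-(-R.T@t)[:2]; a=np.arctan2(n[1],n[0])
        o=box(c,z0,h,a); print(nm,u.round(1),o[0].round(4),o[1].round(1),round(o[2],1))
    return im
SEEDS=dict(box_sq=(305,243),box_obl=(307,150),box_small=(412,199),lid_sq=(256,232),lid_obl=(256,139),lid_small=(312,199))
E
python3 -c "
from seg import *
im=look('t3',SEEDS); crop(im,230,110,430,260,4,'t3c'); plan([0.5,0,.1])"
```

```text
box_sq [305.2 243.5] [ 0.4279 -0.0609] [49.2 49.3] -18.1
box_obl [306.9 150.2] [ 0.638  -0.0607] [38.9 68.4] -58.9
box_small [411.7 198.5] [ 0.5352 -0.2983] [40.2 42.3] -64.6
lid_sq [255.6 232.4] [0.4504 0.0496] [46.8 46.8] -49.0
lid_obl [256.  138.8] [0.6645 0.0553] [36.7 66.2] -66.2
lid_small [311.8 199.1] [ 0.5293 -0.075 ] [38.6 39.2] -88.8
pos [0.4129 0.2081 0.1305] q [ 0.36  0.48 -1.07  2.08  0.55  0.89 -0.62] w 0.0369 F [-1.8  4.   0.5] t 7.65
yawy 22.95 tilt [ 0.0035  0.0023 -1.    ]
rows 8 x [-0.94  -0.004  0.124]
```

View pics/t3.png

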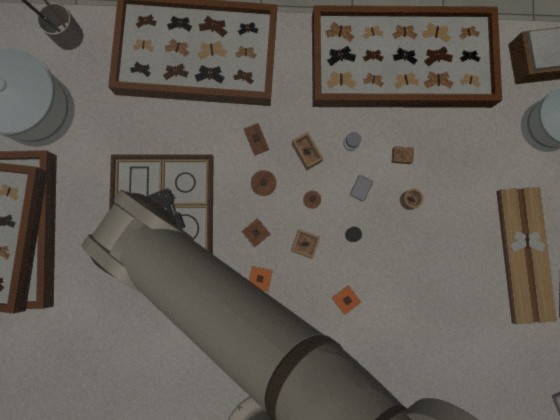

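```bash
python3 -c "
from seg import *
im=cv2.imread('pics/t3.png')[:,:,::-1]
E=np.array([.0019,-.0003])
def circ(im,c,z,r,col,k=12,x0=390,y0=180):
    for a in np.linspace(0,2*np.pi,60):
        q=proj('top',[c[0]-E[0]+r*np.cos(a),c[1]-E[1]+r*np.sin(a),z]); cv2.circle(im,tuple(int(round(v)) for v in ((q+.5-[x0,y0])*k)),1,col,-1)
c=cv2.resize(np.ascontiguousarray(im[180:220,390:435]),None,fx=12,fy=12,interpolation=cv2.INTER_CUBIC); c=np.clip(c*1.6,0,255).astype(np.uint8)
C=(.5371,-.2986)
circ(c,C,.044,.022,(255,0,0)); circ(c,C,0,.022,(0,0,255)); circ(c,C,.044,.017,(0,255,0))
cv2.imwrite('pics/z.png',c[:,:,::-1])"
```

```text
(no output)
```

View pics/z.png

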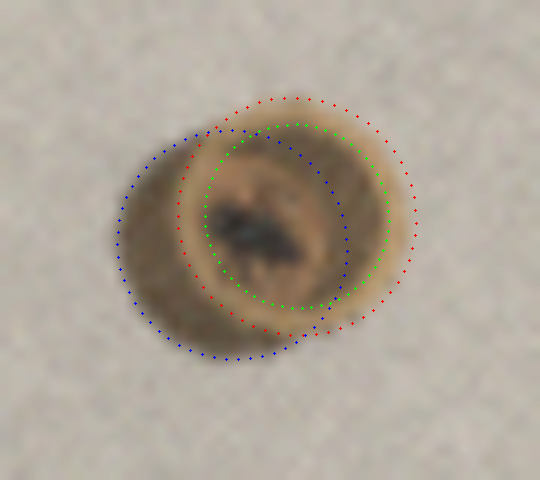

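```bash
python3 -c "
from seg import *
plan([0.5312,-0.0753,.13])"
```

```text
pos [0.4129 0.2081 0.1305] q [ 0.36  0.48 -1.07  2.08  0.55  0.89 -0.62] w 0.0369 F [-1.8  4.   0.5] t 7.65
yawy 22.95 tilt [ 0.0035  0.0023 -1.    ]
rows 11 x [-0.93  -0.005 -0.002]
```

Call:
play_rows --moves '[-1, 0, 0, 0, 0, 0, -1, 0, 0, 0, 0, 0, -1, 0, 0, 0, 0, 0, -1, 0, 0, 0, 0, 0, -1, 0, 0, 0, 0, 0, -1, 0, 0, 0, 0, 0, -1, 0, 0, 0, 0, 0, -1, 0, 0, 0, 0, 0, -1, 0, 0.4, 0, 0, 0, -1, 0, 0.4, 0, 0, 0]'

```text
t: 8.65
position: [0.5318, -0.077, 0.1056]
ee_rot: [[-0.384, 0.923, 0.001], [0.923, 0.384, -0.001], [-0.001, 0.001, -1.0]]
ft_force: [-0.1, -0.6, 1.0]
width: 0.0368
```

Call:
play_rows --moves '[0, 0, 0.5, 0, 0, 0, 0, 0, 0.5, 0, 0, 0, 0, 0, 1, 0, 0, 0, 0, 0, 0.6, 0, 0, 0, 0, 0, 0.4, 0, 0, 0, 0, 0, 0, 0, 0, 0, 0, 0, 0, 0, 0, 0]'

```text
t: 9.35
position: [0.5315, -0.0746, 0.0159]
ee_rot: [[-0.386, 0.923, 0.0], [0.923, 0.386, 0.0], [0.0, 0.001, -1.0]]
ft_force: [-0.0, -0.1, -0.2]
width: 0.0368
```

Call:
play_rows --moves '[0, 0, 0, 0, 0, 0, 0, 0, 0, 0, 0, 0, 0, 0, 0, 0, 0, 0, 0, 0, 0, 0, 0, 0]' --claw 0

```text
t: 9.75
position: [0.5316, -0.0756, 0.0161]
ee_rot: [[-0.384, 0.923, 0.001], [0.923, 0.384, -0.0], [-0.001, 0.001, -1.0]]
ft_force: [-0.4, -0.4, 2.9]
width: 0.0134
```

Call:
play_rows --moves '[0, 0, -0.5, 0, 0, 0, 0, 0, -1, 0, 0, 0, 0, 0, -1, 0, 0, 0, 0, 0, -0.5, 0, 0, 0, 0, 0, 0, 0, 0, 0, 0, 0, 0, 0, 0, 0]'

```text
t: 10.35
position: [0.5308, -0.0759, 0.1053]
ee_rot: [[-0.384, 0.923, -0.0], [0.923, 0.384, -0.001], [-0.001, -0.0, -1.0]]
ft_force: [-0.3, 0.2, -0.5]
width: 0.0134
```

```bash
python3 -c "
from seg import *
plan([0.5368,-0.2982,.105])"
```

```text
pos [ 0.5308 -0.0759  0.1053] q [ 0.83  0.63 -0.97  1.92  0.65  0.93 -0.06] w 0.0134 F [-0.3  0.2 -0.5] t 10.35
yawy 22.59 tilt [-5.e-04 -4.e-04 -1.e+00]
rows 7 x [-0.988 -0.38   0.002]
```

Call:
play_rows --moves '[-0.988, -0.38, 0, 0, 0, 0, -0.988, -0.38, 0, 0, 0, 0, -0.988, -0.38, 0, 0, 0, 0, -0.988, -0.38, 0, 0, 0, 0, -0.988, -0.38, 0, 0, 0, 0, -0.988, -0.38, 0, 0, 0, 0, -0.988, -0.38, 0, 0, 0, 0, 0, 0, 0, 0, 0, 0, 0, 0, 0, 0, 0, 0, 0, 0, 0, 0, 0, 0]'

```text
t: 11.35
position: [0.5368, -0.2958, 0.1044]
ee_rot: [[-0.386, 0.922, -0.001], [0.922, 0.386, 0.002], [0.002, -0.001, -1.0]]
ft_force: [-0.1, 1.1, -0.7]
width: 0.0133
```

```bash
python3 -c "
from seg import *
plan([0.5368,-0.2982,.067])
im=snap('scene','s4'); crop(im,60,170,260,320,4,'s4c');im=snap('top','t4'); crop(im,350,150,470,250,6,'t4c')"
```

```text
pos [ 0.5368 -0.2958  0.1044] q [ 1.11  0.74 -0.92  1.73  0.68  1.02  0.34] w 0.0133 F [-0.1  1.1 -0.7] t 11.35
yawy 22.72 tilt [ 2.3e-03 -6.0e-04 -1.0e+00]
rows 2 x [-0.039 -0.015  0.623]
```

View pics/s4c.png

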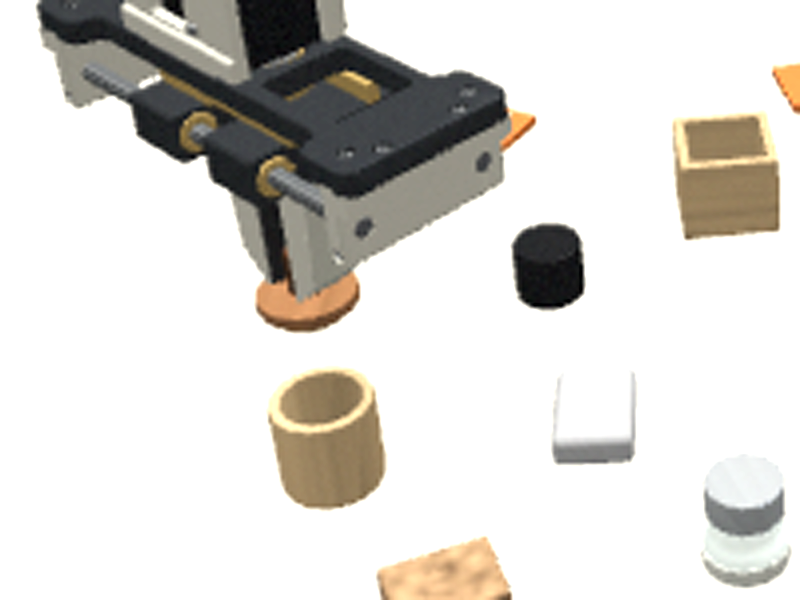

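Call:
play_rows --moves '[0, 0, 0.62, 0, 0, 0, 0, 0, 0.62, 0, 0, 0, 0, 0, 0, 0, 0, 0, 0, 0, 0, 0, 0, 0, 0, 0, 0, 0, 0, 0]'

```text
t: 11.95
position: [0.5377, -0.2973, 0.0685]
ee_rot: [[-0.385, 0.923, 0.0], [0.923, 0.385, 0.0], [0.0, 0.001, -1.0]]
ft_force: [-0.0, -0.1, -0.4]
width: 0.0133
```

```bash
python3 -c "
from seg import *
plan([0.5368,-0.2982,.054])
im=snap('scene','s5'); crop(im,60,170,260,320,4,'s5c')"
```

```text
pos [ 0.5377 -0.2973  0.0685] q [ 1.08  0.78 -0.88  1.75  0.72  0.97  0.31] w 0.0133 F [-0.  -0.1 -0.4] t 11.95
yawy 22.64 tilt [ 1.e-04  5.e-04 -1.e+00]
rows 1 x [-0.015 -0.038  0.482]
```

View pics/s5c.png

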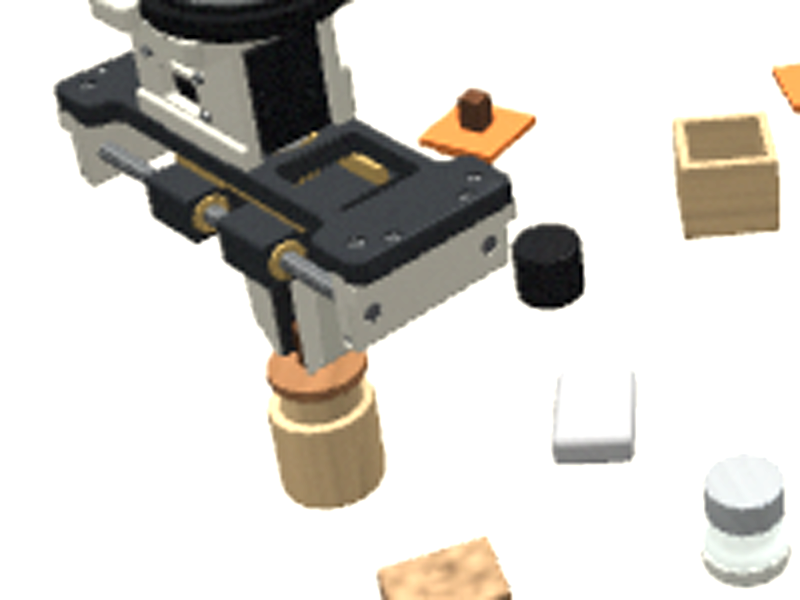

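Call:
play_rows --moves '[-0.015, -0.03, 0.15, 0, 0, 0, 0, 0, 0.15, 0, 0, 0, 0, 0, 0.15, 0, 0, 0, 0, 0, 0.05, 0, 0, 0, 0, 0, 0, 0, 0, 0, 0, 0, 0, 0, 0, 0]'

```text
t: 12.6
position: [0.5367, -0.2985, 0.0539]
ee_rot: [[-0.384, 0.923, -0.0], [0.923, 0.384, -0.001], [-0.001, -0.0, -1.0]]
ft_force: [-2.9, -0.1, 5.6]
width: 0.0133
```

Call:
play_rows --moves '[0, 0, 0, 0, 0, 0, 0, 0, 0, 0, 0, 0, 0, 0, -0.6, 0, 0, 0, 0, 0, -0.6, 0, 0, 0, 0, 0, 0, 0, 0, 0, 0, 0, 0, 0, 0, 0]' --claw 0.4

```text
t: 13.2
position: [0.5375, -0.2988, 0.0909]
ee_rot: [[-0.385, 0.923, 0.002], [0.923, 0.385, -0.002], [-0.002, 0.001, -1.0]]
ft_force: [0.5, 0.0, -0.5]
width: 0.0367
```

```bash
python3 -c "
from seg import *
plan([0.5368,-0.2982,.015])
im=snap('scene','s6'); crop(im,100,220,200,310,7,'s6c')"
```

```text
pos [ 0.5375 -0.2988  0.0909] q [ 1.1   0.76 -0.91  1.74  0.7   1.    0.32] w 0.0367 F [ 0.5  0.  -0.5] t 13.2
yawy 22.61 tilt [-0.0022  0.0013 -1.    ]
rows 3 x [ 0.011 -0.005  0.843]
```

View pics/s6c.png

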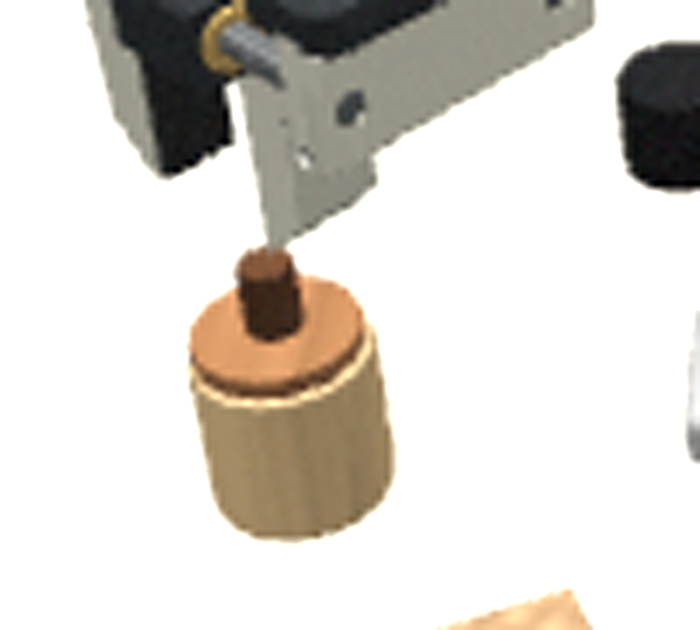

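Call:
play_rows --moves '[0, 0, 0, 0, 0, 0, 0, 0, 0, 0, 0, 0, 0, 0, 0.3, 0, 0, 0, 0, 0, 0.25, 0, 0, 0, 0, 0, 0.15, 0, 0, 0, 0, 0, 0.08, 0, 0, 0, 0, 0, 0, 0, 0, 0]' --claw 0

```text
t: 13.95
position: [0.5389, -0.2989, 0.0703]
ee_rot: [[-0.385, 0.923, 0.003], [0.923, 0.385, -0.004], [-0.004, 0.001, -1.0]]
ft_force: [-8.4, 2.3, 31.5]
width: 0.007
```

Call:
play_rows --moves '[0, 0, -0.5, 0, 0, 0, 0, 0, -0.3, 0, 0, 0, 0, 0, 0, 0, 0, 0, 0, 0, 0, 0, 0, 0, 0, 0, 0, 0, 0, 0]' --claw 0.75

```text
t: 14.45
position: [0.536, -0.2982, 0.0889]
ee_rot: [[-0.385, 0.923, -0.001], [0.923, 0.385, 0.001], [0.001, -0.001, -1.0]]
ft_force: [0.0, -0.3, 0.8]
width: 0.0423
```

```bash
python3 -c "
from seg import *
plan([0.5368,-0.2982,.014])"
```

```text
pos [ 0.536  -0.2982  0.0889] q [ 1.1   0.76 -0.9   1.74  0.7   1.    0.32] w 0.0423 F [ 0.  -0.3  0.8] t 14.45
yawy 22.61 tilt [ 1.3e-03 -9.0e-04 -1.0e+00]
rows 3 x [-0.005  0.009  0.832]
```

Call:
play_rows --moves '[0, 0, 0, 0, 0, 0, 0, 0, 0, 0, 0, 0, 0, 0, 0, 0, 0, 0, 0, 0, 0, 0, 0, 0, 0, 0, 0.8, 0, 0, 0, 0, 0, 0.9, 0, 0, 0, 0, 0, 0.8, 0, 0, 0, 0, 0, 0, 0, 0, 0, 0, 0, 0, 0, 0, 0]'

```text
t: 15.35
position: [0.5367, -0.298, 0.0151]
ee_rot: [[-0.385, 0.923, -0.0], [0.923, 0.385, 0.001], [0.001, 0.0, -1.0]]
ft_force: [-0.0, 0.5, 0.5]
width: 0.0686
```

Call:
play_rows --moves '[0, 0, 0, 0, 0, 0, 0, 0, 0, 0, 0, 0, 0, 0, 0, 0, 0, 0, 0, 0, 0, 0, 0, 0, 0, 0, 0, 0, 0, 0]' --claw 0 --newtons 20

```text
t: 15.85
position: [0.5372, -0.2987, 0.0158]
ee_rot: [[-0.385, 0.923, 0.001], [0.923, 0.385, -0.001], [-0.001, 0.001, -1.0]]
ft_force: [-1.2, 0.2, 5.4]
width: 0.0439
```

Call:
play_rows --moves '[0, 0, -0.5, 0, 0, 0, 0, 0, -1, 0, 0, 0, 0, 0, -1, 0, 0, 0, 0, 0, -0.5, 0, 0, 0, 0, 0, 0, 0, 0, 0]'

```text
t: 16.35
position: [0.5382, -0.2989, 0.1075]
ee_rot: [[-0.385, 0.923, 0.004], [0.923, 0.385, -0.002], [-0.004, 0.003, -1.0]]
ft_force: [-0.1, 0.7, -1.0]
width: 0.0438
```

```bash
python3 -c "
from seg import *
plan([0.5615,0.2122,.105])
im=snap('scene','s7'); crop(im,60,130,260,320,3,'s7c')"
```

```text
pos [ 0.5382 -0.2989  0.1075] q [ 1.11  0.74 -0.92  1.73  0.68  1.02  0.34] w 0.0438 F [-0.1  0.7 -1. ] t 16.35
yawy 22.62 tilt [-0.0035  0.0025 -1.    ]
rows 16 x [0.964 0.454 0.003]
```

View pics/s7c.png

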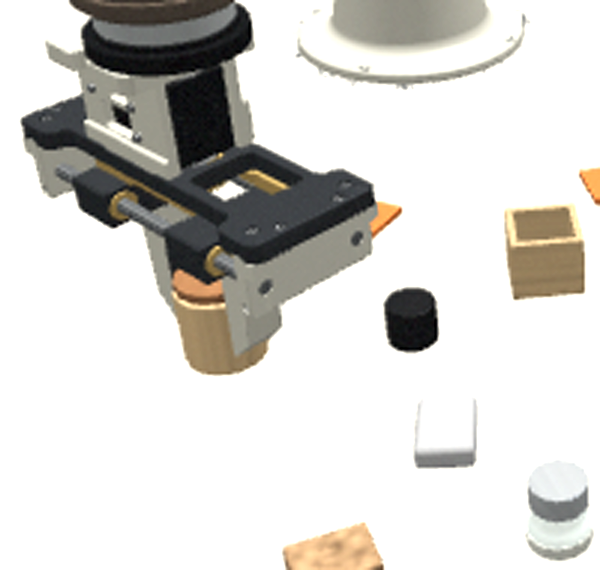

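Call:
play_rows --moves '[0.482, 0.227, 0, 0, 0, 0, 0.964, 0.454, 0, 0, 0, 0, 0.964, 0.454, 0, 0, 0, 0, 0.964, 0.454, 0, 0, 0, 0, 0.964, 0.454, 0, 0, 0, 0, 0.964, 0.454, 0, 0, 0, 0, 0.964, 0.454, 0, 0, 0, 0, 0.964, 0.454, 0, 0, 0, 0, 0.964, 0.454, 0, 0, 0, 0]'

```text
t: 17.3
position: [0.547, -0.0243, 0.1033]
ee_rot: [[-0.386, 0.923, -0.003], [0.923, 0.386, 0.001], [0.002, -0.002, -1.0]]
ft_force: [-0.2, -0.1, -1.6]
width: 0.044
```

Call:
play_rows --moves '[0.964, 0.454, 0, 0, 0, 0, 0.964, 0.454, 0, 0, 0, 0, 0.964, 0.454, 0, 0, 0, 0, 0.964, 0.454, 0, 0, 0, 0, 0.964, 0.454, 0, 0, 0, 0, 0.964, 0.454, 0, 0, 0, 0, 0.7, 0.33, 0, 0, 0, 0, 0.5, 0.24, 0, 0, 0, 0, 0.246, 0.11, 0, 0, 0, 0]'

```text
t: 18.2
position: [0.5572, 0.2157, 0.1035]
ee_rot: [[-0.388, 0.922, -0.003], [0.922, 0.388, 0.001], [0.002, -0.002, -1.0]]
ft_force: [-0.6, -0.4, -1.3]
width: 0.0445
```

Call:
play_rows --moves '[0.0, 0, 0, 0, 0, 0, 0, 0, 0, 0, 0, 0, 0, 0, 0, 0, 0, 0, 0, 0, 0, 0, 0, 0]'

```text
t: 18.6
position: [0.56, 0.2112, 0.1047]
ee_rot: [[-0.383, 0.924, -0.0], [0.924, 0.383, -0.001], [-0.001, -0.0, -1.0]]
ft_force: [-0.2, -0.5, -1.6]
width: 0.0444
```

```bash
python3 -c "
from seg import *
plan([0.5615,0.2122,.026])"
```

```text
pos [0.56   0.2112 0.1047] q [ 0.26  0.72 -0.92  1.77  0.67  1.   -0.54] w 0.0444 F [-0.2 -0.5 -1.6] t 18.6
yawy 22.52 tilt [-7.e-04 -5.e-04 -1.e+00]
rows 3 x [0.005 0.02  0.875]
```

Box would stand at TCP z ≈ 0.0258; fingers stay above the 20 mm walls. I'll lower it now, slowing at the end.

Call:
play_rows --moves '[0.005, 0.04, 0.6, 0, 0, 0, 0, 0, 0.8, 0, 0, 0, 0, 0, 0.6, 0, 0, 0, 0, 0, 0.3, 0, 0, 0, 0, 0, 0.2, 0, 0, 0, 0, 0, 0.12, 0, 0, 0, 0, 0, 0, 0, 0, 0, 0, 0, 0, 0, 0, 0]'

```text
t: 19.4
position: [0.5613, 0.2136, 0.027]
ee_rot: [[-0.385, 0.923, 0.001], [0.923, 0.385, 0.001], [0.0, 0.001, -1.0]]
ft_force: [0.2, -0.2, -2.4]
width: 0.0444
```

Call:
play_rows --moves '[0, 0, 0.04, 0, 0, 0, 0, 0, 0.02, 0, 0, 0, 0, 0, 0, 0, 0, 0, 0, 0, 0, 0, 0, 0]'

```text
t: 19.8
position: [0.5615, 0.2135, 0.0258]
ee_rot: [[-0.385, 0.923, 0.002], [0.923, 0.385, 0.0], [-0.001, 0.002, -1.0]]
ft_force: [-1.2, -0.6, 5.1]
width: 0.0441
```

Call:
play_rows --moves '[0, 0, 0, 0, 0, 0, 0, 0, 0, 0, 0, 0, 0, 0, 0, 0, 0, 0, 0, 0, -0.5, 0, 0, 0, 0, 0, -1, 0, 0, 0, 0, 0, -1, 0, 0, 0, 0, 0, -0.5, 0, 0, 0]' --claw 0.75

```text
t: 20.5
position: [0.5621, 0.2144, 0.118]
ee_rot: [[-0.385, 0.923, 0.004], [0.923, 0.385, 0.002], [0.0, 0.004, -1.0]]
ft_force: [1.3, 0.2, 0.0]
width: 0.0686
```

```bash
python3 -c "
from seg import *
plan([0.4523,0.0493,.11],jaw=-49.2)
im=snap('scene','s8'); crop(im,300,130,500,280,4,'s8c');im=look('t8',SEEDS)"
```

```text
pos [0.5621 0.2144 0.118 ] q [ 0.26  0.7  -0.94  1.76  0.66  1.02 -0.53] w 0.0686 F [1.3 0.2 0. ] t 20.5
yawy 22.64 tilt [ 2.e-04  4.e-03 -1.e+00]
rows 6 x [-0.612 -0.916  0.041]
turn rows 12 x 0.998 other way total -18.03
box_sq [278.6 254. ] [ 0.4031 -0.0026] [100.3  25. ] -29.8
box_obl [306.8 150.2] [ 0.638  -0.0606] [38.9 68.5] -59.2
box_small [402.5 154.6] [ 0.635  -0.2775] [42.2 51.1] -50.1
lid_sq [278.6 254. ] [ 0.4037 -0.0034] [103.1  25.7] -29.8
lid_obl [255.9 138.8] [0.6645 0.0555] [36.4 66.4] -66.2
lid_small [306.8 150.2] [ 0.6416 -0.0615] [46.1 75.1] -59.2
```

View pics/s8c.png

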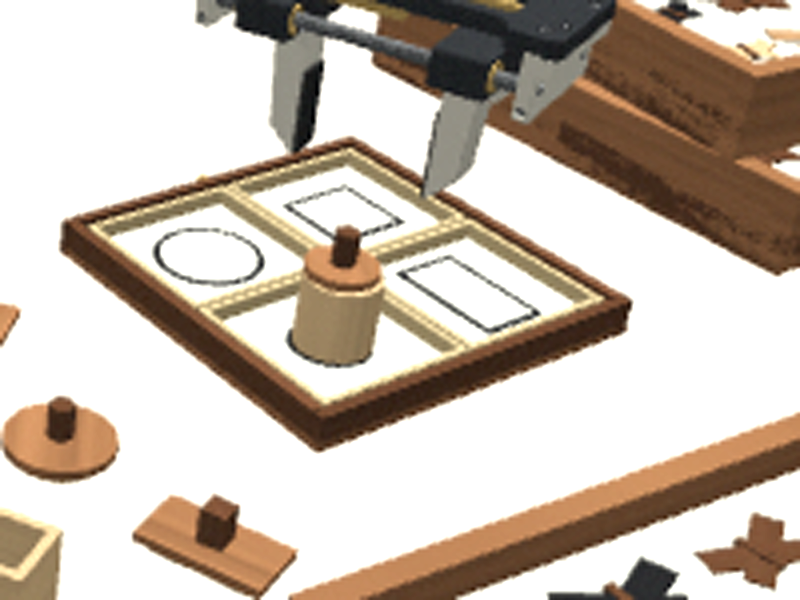

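View pics/t8.png

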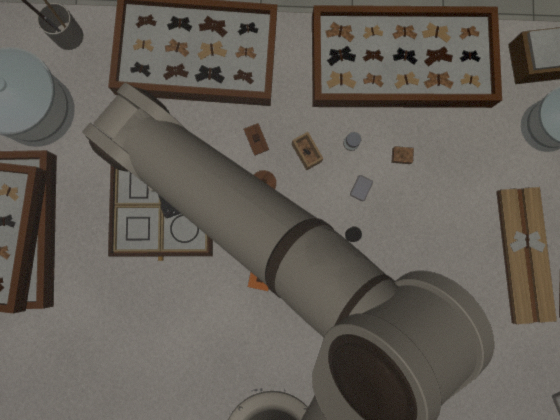

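```bash
python3 -c "
from seg import *
plan([0.6664,0.0550,.11],jaw=113.8)"
```

```text
pos [0.5625 0.2141 0.1174] q [ 0.26  0.7  -0.94  1.76  0.66  1.02 -0.53] w 0.069 F [-0.1  0.2  0.9] t 20.6
yawy 22.61 tilt [-4.0e-04  4.9e-03 -1.0e+00]
rows 7 x [-0.89   0.165  0.037]
turn rows 15 x 0.987 other way total -15.2
```

Call:
play_rows --moves '[-0.89, 0.165, 0.037, 0, 0, 0, -0.89, 0.165, 0.037, 0, 0, 0, -0.89, 0.165, 0.037, 0, 0, 0, -0.89, 0.165, 0.037, 0, 0, 0, -0.89, 0.165, 0.037, 0, 0, 0, -0.89, 0.165, 0.037, 0, 0, 0, -0.89, 0.165, 0.037, 0, 0, 0, 0, 0, 0, 0, 0, -0.2]' --claw 0.35 --newtons 10

```text
t: 21.4
position: [0.666, 0.0478, 0.1045]
ee_rot: [[-0.398, 0.917, -0.001], [0.917, 0.398, -0.003], [-0.003, -0.003, -1.0]]
ft_force: [-0.2, 0.1, -0.5]
width: 0.0322
```

Call:
play_rows --moves '[0, 0, 0, 0, 0, -1, 0, 0, 0, 0, 0, -1, 0, 0, 0, 0, 0, -1, 0, 0, 0, 0, 0, -1, 0, 0, 0, 0, 0, -1, 0, 0, 0, 0, 0, -1, 0, 0, 0, 0, 0, -1, 0, 0, 0, 0, 0, -1, 0, 0, 0, 0, 0, -1, 0, 0, 0, 0, 0, -1]'

```text
t: 22.4
position: [0.6636, 0.0546, 0.1056]
ee_rot: [[-0.995, 0.102, -0.002], [0.102, 0.995, 0.0], [0.002, -0.0, -1.0]]
ft_force: [0.8, 0.6, 0.4]
width: 0.0319
```

Call:
play_rows --moves '[0, 0, 0, 0, 0, -1, 0, 0, 0, 0, 0, -1, 0, 0, 0, 0, 0, -1, 0, 0, 0, 0, 0, -1, 0, 0, 0, 0, 0, -1, 0, 0, 0, 0, 0, 0, 0, 0, 0, 0, 0, 0, 0, 0, 0, 0, 0, 0]'

```text
t: 23.2
position: [0.6644, 0.0543, 0.1064]
ee_rot: [[-0.915, -0.403, -0.0], [-0.403, 0.915, -0.0], [0.0, 0.0, -1.0]]
ft_force: [0.2, -1.6, 0.1]
width: 0.0319
```

```bash
python3 -c "
from seg import *
plan([0.6664,0.0550,.0155],jaw=113.8)"
```

```text
pos [0.6644 0.0543 0.1064] q [ 0.59  0.97 -1.18  1.58  0.94  1.24  1.22] w 0.0319 F [ 0.2 -1.6  0.1] t 23.2
yawy 113.74 tilt [ 5.e-04  2.e-04 -1.e+00]
rows 4 x [-0.018 -0.001  0.758]
turn rows 1 x -0.011 other way total 29.99
```

Call:
play_rows --moves '[-0.07, 0, 0.6, 0, 0, 0, 0, 0, 0.9, 0, 0, 0, 0, 0, 0.9, 0, 0, 0, 0, 0, 0.42, 0, 0, 0, 0, 0, 0.21, 0, 0, 0, 0, 0, 0, 0, 0, 0, 0, 0, 0, 0, 0, 0, 0, 0, 0, 0, 0, 0]'

```text
t: 24.0
position: [0.6675, 0.0552, 0.0173]
ee_rot: [[-0.915, -0.404, 0.002], [-0.404, 0.915, 0.0], [-0.002, -0.0, -1.0]]
ft_force: [0.2, -0.3, 0.0]
width: 0.0321
```

Call:
play_rows --moves '[0, 0, 0, 0, 0, 0, 0, 0, 0, 0, 0, 0, 0, 0, 0, 0, 0, 0, 0, 0, 0, 0, 0, 0]' --claw 0

```text
t: 24.4
position: [0.6669, 0.0548, 0.0163]
ee_rot: [[-0.915, -0.404, 0.001], [-0.404, 0.915, -0.0], [-0.0, -0.0, -1.0]]
ft_force: [0.0, -1.1, 1.9]
width: 0.0139
```

```bash
python3 -c "
from seg import *
plan([0.6399,-0.0609,.105],jaw=120.9)"
```

```text
pos [0.6669 0.0548 0.0163] q [ 0.55  1.07 -1.09  1.61  1.04  1.13  1.18] w 0.0139 F [ 0.  -1.1  1.9] t 24.4
yawy 113.81 tilt [-5.e-04 -3.e-04 -1.e+00]
rows 4 x [ 0.595 -0.792 -0.739]
turn rows 2 x -0.59 other way total 28.82
```

Call:
play_rows --moves '[0, 0, -0.7, 0, 0, 0, 0, 0, -1, 0, 0, 0, 0, 0, -0.9, 0, 0, 0, 0, 0, -0.356, 0, 0, 0, 0.595, -0.792, 0, 0, 0, 0, 0.595, -0.792, 0, 0, 0, 0, 0.595, -0.792, 0, 0, 0, 0, 0.595, -0.792, 0, 0, 0, 0, 0, 0, 0, 0, 0, -0.59, 0, 0, 0, 0, 0, -0.59]'

```text
t: 25.4
position: [0.6392, -0.0632, 0.1045]
ee_rot: [[-0.858, -0.513, -0.001], [-0.513, 0.858, -0.001], [0.001, -0.0, -1.0]]
ft_force: [-0.4, 0.1, -0.2]
width: 0.0141
```

Call:
play_rows --moves '[0, 0, 0.7, 0, 0, 0, 0, 0, 0.3, 0, 0, 0, 0, 0, 0, 0, 0, 0, 0, 0, 0, 0, 0, 0, 0, 0, 0, 0, 0, 0, 0, 0, 0, 0, 0, 0]'

```text
t: 26.0
position: [0.6401, -0.0606, 0.0751]
ee_rot: [[-0.858, -0.514, 0.001], [-0.514, 0.858, 0.0], [-0.001, -0.0, -1.0]]
ft_force: [-0.1, -0.6, -0.1]
width: 0.0138
```

```bash
python3 -c "
from seg import *
plan([0.6399,-0.0609,.0543],jaw=120.9)
im=snap('scene','s9'); crop(im,220,180,370,300,5,'s9c');im=snap('top','t9'); crop(im,270,120,350,180,8,'t9c')"
```

```text
pos [ 0.6401 -0.0606  0.0751] q [ 0.8   1.   -1.19  1.66  0.99  1.2   1.47] w 0.0138 F [-0.1 -0.6 -0.1] t 26.0
yawy 120.91 tilt [-8.e-04 -4.e-04 -1.e+00]
rows 1 x [ 0.012 -0.004  0.695]
turn rows 1 x 0.002 other way total -30.0
```

View pics/s9c.png

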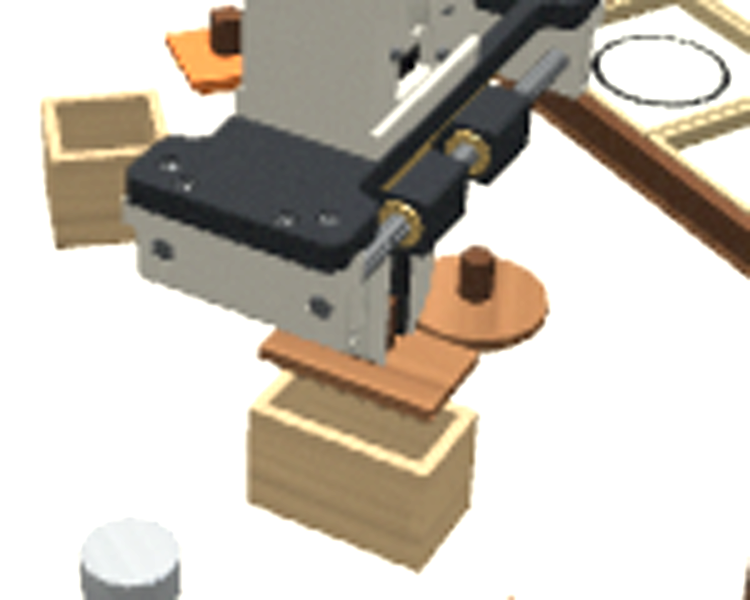

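View pics/t9c.png

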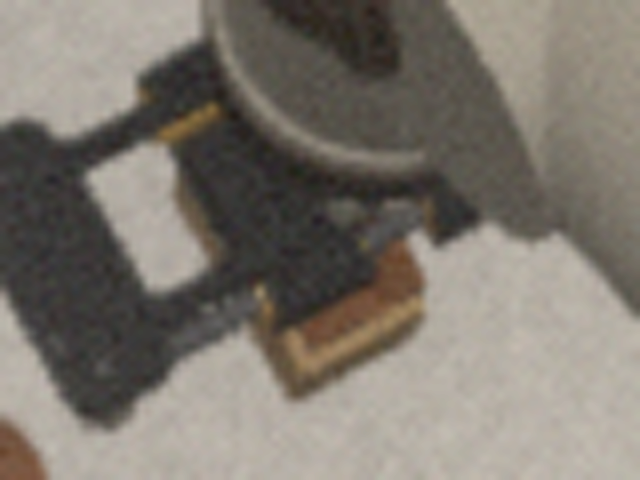

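Call:
play_rows --moves '[0.012, 0, 0.2, 0, 0, 0, 0, 0, 0.2, 0, 0, 0, 0, 0, 0.15, 0, 0, 0, 0, 0, 0.1, 0, 0, 0, 0, 0, 0.05, 0, 0, 0, 0, 0, 0, 0, 0, 0, 0, 0, 0, 0, 0, 0]'

```text
t: 26.8
position: [0.6391, -0.0611, 0.054]
ee_rot: [[-0.858, -0.514, -0.001], [-0.514, 0.858, -0.0], [0.001, -0.0, -1.0]]
ft_force: [-2.5, 0.2, 5.0]
width: 0.014
```

Reached 0.054 (seated expected 0.0543). Now I'll release, rise, and press with closed fingers.

Call:
play_rows --moves '[0, 0, 0, 0, 0, 0, 0, 0, 0, 0, 0, 0, 0, 0, -0.5, 0, 0, 0, 0, 0, -0.6, 0, 0, 0, 0, 0, -0.1, 0, 0, 0, 0, 0, 0, 0, 0, 0]' --claw 0.35

```text
t: 27.4
position: [0.6404, -0.0611, 0.0914]
ee_rot: [[-0.858, -0.513, 0.003], [-0.513, 0.858, -0.0], [-0.002, -0.002, -1.0]]
ft_force: [0.4, -0.3, -0.5]
width: 0.0325
```

Call:
play_rows --moves '[0, 0, 0, 0, 0, 0, 0, 0, 0, 0, 0, 0, 0, 0, 0, 0, 0, 0, 0, 0, 0, 0, 0, 0, 0, 0, 0.3, 0, 0, 0, 0, 0, 0.25, 0, 0, 0, 0, 0, 0.1, 0, 0, 0]' --claw 0

```text
t: 28.1
position: [0.639, -0.0612, 0.0702]
ee_rot: [[-0.858, -0.513, -0.001], [-0.513, 0.858, -0.001], [0.001, -0.0, -1.0]]
ft_force: [-7.1, -3.2, 22.4]
width: 0.0004
```

Call:
play_rows --moves '[0, 0, 0.06, 0, 0, 0, 0, 0, 0.04, 0, 0, 0, 0, 0, 0, 0, 0, 0]'

```text
t: 28.4
position: [0.6391, -0.0612, 0.0702]
ee_rot: [[-0.858, -0.514, -0.0], [-0.514, 0.858, -0.002], [0.001, -0.002, -1.0]]
ft_force: [-10.3, -2.9, 24.7]
width: 0.0004
```

Call:
play_rows --moves '[0, 0, -0.5, 0, 0, 0, 0, 0, -0.35, 0, 0, 0, 0, 0, 0, 0, 0, 0, 0, 0, 0, 0, 0, 0, 0, 0, 0, 0, 0, 0, 0, 0, 0, 0, 0, 0, 0, 0, 0, 0, 0, 0, 0, 0, 0, 0, 0, 0]' --claw 0.65

```text
t: 29.2
position: [0.6392, -0.061, 0.0922]
ee_rot: [[-0.858, -0.514, -0.0], [-0.514, 0.858, 0.0], [0.0, 0.0, -1.0]]
ft_force: [0.5, -0.1, 0.1]
width: 0.0581
```

```bash
python3 -c "
from seg import *
plan([0.6399,-0.0609,.0150],jaw=120.9)
im=snap('scene','s10'); crop(im,220,180,370,300,5,'s10c')"
```

```text
pos [ 0.6392 -0.061   0.0922] q [ 0.8   0.98 -1.2   1.66  0.97  1.22  1.48] w 0.0581 F [ 0.5 -0.1  0.1] t 29.2
yawy 120.91 tilt [ 3.e-04  4.e-04 -1.e+00]
rows 3 x [-0.007 -0.003  0.858]
turn rows 1 x 0.001 other way total -30.0
```

View pics/s10c.png

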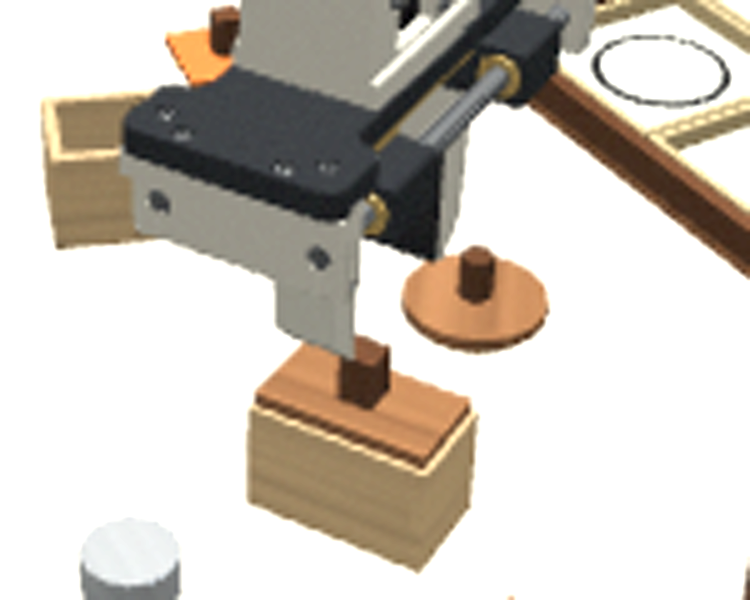

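The oblong lid sits flat on the oblong box. Next, grip the box.

Call:
play_rows --moves '[0, 0, 0.7, 0, 0, 0, 0, 0, 0.9, 0, 0, 0, 0, 0, 0.7, 0, 0, 0, 0, 0, 0.27, 0, 0, 0, 0, 0, 0, 0, 0, 0, 0, 0, 0, 0, 0, 0]'

```text
t: 29.85
position: [0.6398, -0.0606, 0.0159]
ee_rot: [[-0.858, -0.514, 0.001], [-0.514, 0.858, 0.001], [-0.001, 0.0, -1.0]]
ft_force: [0.1, -0.2, 1.0]
width: 0.0595
```

Call:
play_rows --moves '[0, 0, 0, 0, 0, 0, 0, 0, 0, 0, 0, 0, 0, 0, 0, 0, 0, 0, 0, 0, 0, 0, 0, 0, 0, 0, 0, 0, 0, 0]' --claw 0 --newtons 20

```text
t: 30.35
position: [0.6399, -0.0612, 0.0162]
ee_rot: [[-0.858, -0.513, 0.001], [-0.513, 0.858, -0.0], [-0.001, -0.001, -1.0]]
ft_force: [0.3, -0.4, 4.7]
width: 0.0395
```

Call:
play_rows --moves '[0, 0, -0.4, 0, 0, 0, 0, 0, -0.8, 0, 0, 0, 0, 0, -0.9, 0, 0, 0, 0, 0, -0.6, 0, 0, 0, 0, 0, -0.3, 0, 0, 0, 0, 0, 0, 0, 0, 0, 0, 0, 0, 0, 0, 0]'

```text
t: 31.05
position: [0.639, -0.0615, 0.105]
ee_rot: [[-0.858, -0.513, -0.001], [-0.513, 0.858, -0.001], [0.001, -0.0, -1.0]]
ft_force: [0.3, 0.1, -2.7]
width: 0.0399
```

```bash
python3 -c "
from seg import *
plan([0.5584,0.3164,.105],jaw=91.7)"
```

```text
pos [ 0.639  -0.0615  0.105 ] q [ 0.81  0.97 -1.21  1.65  0.96  1.23  1.49] w 0.0399 F [ 0.3  0.1 -2.7] t 31.05
yawy 120.89 tilt [ 9.e-04 -1.e-04 -1.e+00]
rows 13 x [-0.32   0.938 -0.001]
turn rows 5 x 0.973 other way total -25.14
```

Call:
play_rows --moves '[-0.16, 0.469, -0.1, 0, 0, 0, -0.32, 0.938, -0.2, 0, 0, 0, -0.32, 0.938, -0.2, 0, 0, 0, -0.32, 0.938, -0.1, 0, 0, 0, -0.32, 0.938, 0, 0, 0, 0, -0.32, 0.938, 0, 0, 0, 0, -0.32, 0.938, 0, 0, 0, 0, -0.32, 0.938, 0, 0, 0, 0, -0.32, 0.938, 0, 0, 0, 0]'

```text
t: 31.95
position: [0.5848, 0.1882, 0.1226]
ee_rot: [[-0.857, -0.515, -0.002], [-0.515, 0.857, 0.0], [0.001, 0.001, -1.0]]
ft_force: [0.0, -0.2, -2.0]
width: 0.0402
```

Call:
play_rows --moves '[-0.32, 0.938, 0, 0, 0, 0, -0.32, 0.938, 0, 0, 0, 0, -0.32, 0.938, 0, 0, 0, 0, -0.2, 0.6, 0, 0, 0, 0, -0.18, 0.53, 0, 0, 0, 0, -0.1, 0.277, 0, 0, 0, 0]'

```text
t: 32.55
position: [0.556, 0.3197, 0.1228]
ee_rot: [[-0.856, -0.517, -0.002], [-0.517, 0.856, 0.001], [0.001, 0.002, -1.0]]
ft_force: [-0.3, 1.2, -1.7]
width: 0.0399
```

Call:
play_rows --moves '[0, 0, 0, 0, 0, 0.973, 0, 0, 0, 0, 0, 0.973, 0, 0, 0, 0, 0, 0.973, 0, 0, 0, 0, 0, 0.973, 0, 0, 0, 0, 0, 0.973, 0, 0, 0, 0, 0, 0, 0, 0, 0, 0, 0, 0, 0, 0, 0, 0, 0, 0]'

```text
t: 33.35
position: [0.5584, 0.3168, 0.1232]
ee_rot: [[-0.999, -0.032, -0.0], [-0.032, 0.999, -0.0], [0.0, -0.0, -1.0]]
ft_force: [0.1, -0.2, -0.9]
width: 0.04
```

```bash
python3 -c "
from seg import *
plan([0.5584,0.3164,.0262],jaw=91.7)
im=snap('scene','s11'); crop(im,300,110,500,260,4,'s11c')"
```

```text
pos [0.5584 0.3168 0.1232] q [ 0.16  0.87 -1.12  1.64  0.83  1.18  0.44] w 0.04 F [ 0.1 -0.2 -0.9] t 33.35
yawy 91.82 tilt [ 5.e-04 -1.e-04 -1.e+00]
rows 4 x [-0.001 -0.003  0.808]
turn rows 1 x 0.02 other way total -29.98
```

View pics/s11c.png

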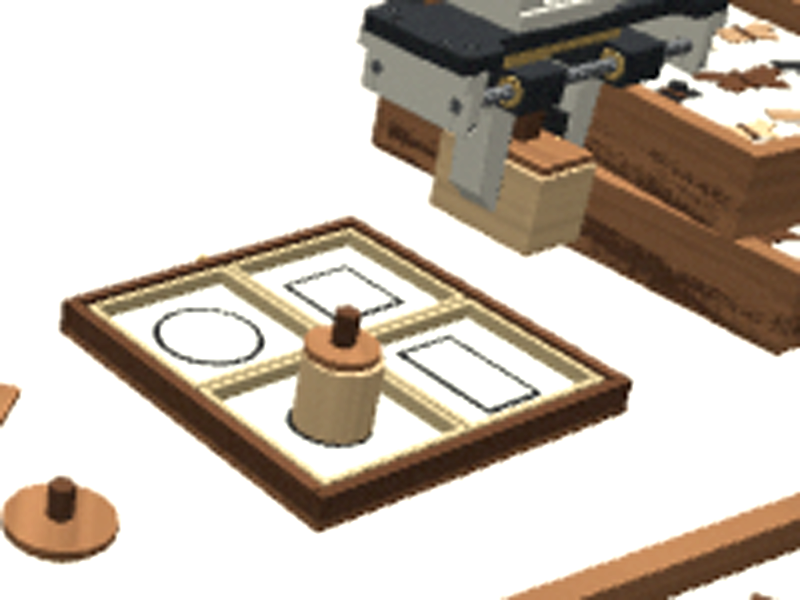

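Call:
play_rows --moves '[0, 0, 0.5, 0, 0, 0, 0, 0, 0.8, 0, 0, 0, 0, 0, 0.8, 0, 0, 0, 0, 0, 0.5, 0, 0, 0, 0, 0, 0.3, 0, 0, 0, 0, 0, 0.2, 0, 0, 0, 0, 0, 0.1, 0, 0, 0, 0, 0, 0.05, 0, 0, 0, 0, 0, 0, 0, 0, 0, 0, 0, 0, 0, 0, 0]'

```text
t: 34.4
position: [0.559, 0.3171, 0.0267]
ee_rot: [[-1.0, -0.03, 0.001], [-0.03, 1.0, 0.0], [-0.001, 0.0, -1.0]]
ft_force: [0.1, 0.1, -1.5]
width: 0.0401
```

Call:
play_rows --moves '[0, 0, 0.03, 0, 0, 0, 0, 0, 0.01, 0, 0, 0, 0, 0, 0, 0, 0, 0]'

```text
t: 34.7
position: [0.5591, 0.3172, 0.0262]
ee_rot: [[-1.0, -0.03, 0.001], [-0.03, 1.0, 0.0], [-0.001, 0.0, -1.0]]
ft_force: [-1.1, -1.6, 6.2]
width: 0.04
```

Call:
play_rows --moves '[0, 0, 0, 0, 0, 0, 0, 0, 0, 0, 0, 0, 0, 0, 0, 0, 0, 0, 0, 0, -0.5, 0, 0, 0, 0, 0, -1, 0, 0, 0, 0, 0, -1, 0, 0, 0, 0, 0, -0.6, 0, 0, 0, 0, 0, 0, 0, 0, 0]' --claw 0.65

```text
t: 35.5
position: [0.56, 0.3184, 0.1214]
ee_rot: [[-1.0, -0.03, 0.005], [-0.03, 1.0, 0.003], [-0.005, 0.003, -1.0]]
ft_force: [0.2, -0.2, 0.3]
width: 0.0598
```

```bash
python3 -c "
from seg import *
plan([0.4523,0.0493,.12],jaw=131)
im=snap('scene','s12'); crop(im,200,110,500,310,2.6,'s12c');im=look('t12',SEEDS)"
```

```text
pos [0.56   0.3184 0.1214] q [ 0.16  0.87 -1.11  1.64  0.84  1.17  0.44] w 0.0598 F [ 0.2 -0.2  0.3] t 35.5
yawy 91.71 tilt [-0.0047  0.0027 -1.    ]
rows 9 x [ 0.429 -0.984  0.001]
turn rows 7 x -0.935 other way total 23.45
box_sq [259.5 278.3] [0.3494 0.0373] [47.9 48.2] -10.6
box_obl [402.4 154.7] [ 0.6349 -0.2773] [27.3 36.6] -3.5
box_small [402.4 154.7] [ 0.6348 -0.2774] [41.9 51.2] -50.1
lid_sq [234.1 221.5] [0.4736 0.0986] [47.8 21.2] -15.5
lid_obl [234.1 221.5] [0.4736 0.0986] [47.8 21.2] -15.5
lid_small [234.1 221.5] [0.4736 0.0986] [47.8 21.2] -15.5
```

View pics/s12c.png

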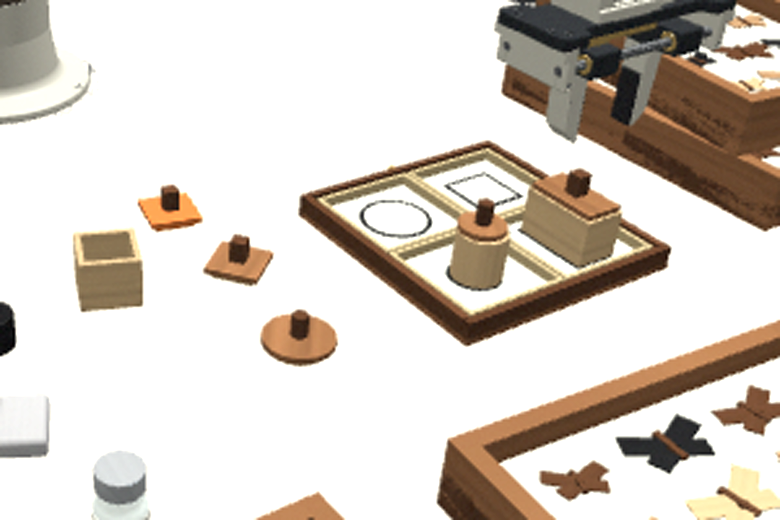

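View pics/t12.png

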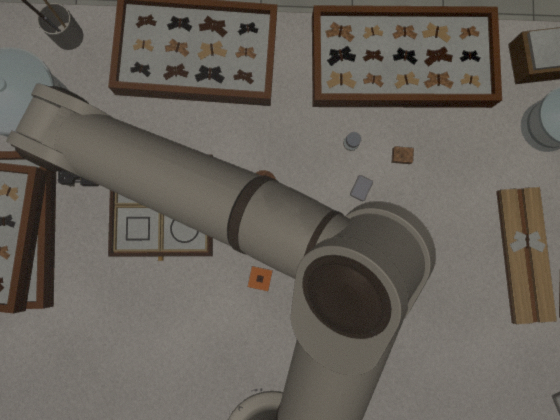

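```bash
python3 -c "
import cv2,numpy as np
a=cv2.imread('pics/scene0.png').astype(int);b=cv2.imread('pics/s12.png').astype(int)
d=abs(a-b).max(2)
for n,(x0,y0,x1,y1) in dict(box=(222,190,262,235),lid=(275,200,310,220),orange=(160,185,200,212)).items(): print(n,d[y0:y1,x0:x1].max(),(d[y0:y1,x0:x1]>40).sum())
"
```

```text
box 3 0
lid 6 0
orange 9 0
```

```bash
python3 -c "
from seg import *
plan([0.4523,0.0492,.12],jaw=40.8)"
```

```text
pos [0.5588 0.3165 0.1179] q [ 0.16  0.87 -1.11  1.64  0.84  1.17  0.44] w 0.0597 F [ 0.3  0.1 -0.6] t 35.6
yawy 91.7 tilt [-7.e-04 -5.e-04 -1.e+00]
rows 9 x [ 0.424 -0.978 -0.008]
turn rows 9 x 0.943 other way total -21.52
```

Call:
play_rows --moves '[0.424, -0.978, 0, 0, 0, 0, 0.424, -0.978, 0, 0, 0, 0, 0.424, -0.978, 0, 0, 0, 0, 0.424, -0.978, 0, 0, 0, 0, 0.424, -0.978, 0, 0, 0, 0, 0.424, -0.978, 0, 0, 0, 0, 0.424, -0.978, 0, 0, 0, 0, 0.424, -0.978, 0, 0, 0, 0, 0.424, -0.978, 0, 0, 0, 0]' --claw 0.35 --newtons 10

```text
t: 36.5
position: [0.4504, 0.048, 0.1165]
ee_rot: [[-1.0, -0.03, -0.002], [-0.03, 1.0, 0.0], [0.002, 0.0, -1.0]]
ft_force: [-0.4, -0.7, 0.6]
width: 0.0319
```

Call:
play_rows --moves '[0, 0, 0, 0, 0, 0.943, 0, 0, 0, 0, 0, 0.943, 0, 0, 0, 0, 0, 0.943, 0, 0, 0, 0, 0, 0.943, 0, 0, 0, 0, 0, 0.943, 0, 0, 0, 0, 0, 0.943, 0, 0, 0, 0, 0, 0.943, 0, 0, 0, 0, 0, 0.943, 0, 0, 0, 0, 0, 0.943]'

```text
t: 37.4
position: [0.451, 0.0491, 0.1166]
ee_rot: [[-0.65, 0.76, -0.002], [0.76, 0.65, 0.0], [0.002, -0.002, -1.0]]
ft_force: [-0.2, 0.5, 1.4]
width: 0.0321
```

Call:
play_rows --moves '[0, 0, 0.5, 0, 0, 0, 0, 0, 0.5, 0, 0, 0, 0, 0, 0, 0, 0, 0, 0, 0, 0, 0, 0, 0, 0, 0, 0, 0, 0, 0]'

```text
t: 37.9
position: [0.4521, 0.0497, 0.0879]
ee_rot: [[-0.653, 0.757, -0.0], [0.757, 0.653, 0.0], [0.0, 0.0, -1.0]]
ft_force: [-0.4, -0.8, 0.5]
width: 0.0317
```

```bash
python3 -c "
from seg import *
plan([0.4523,0.0492,.0155],jaw=40.8)
im=snap('scene','s13'); crop(im,220,150,340,240,6,'s13c')"
```

```text
pos [0.4521 0.0497 0.0879] q [ 0.69  0.57 -1.05  2.12  0.68  0.84 -0.06] w 0.0317 F [-0.4 -0.8  0.5] t 37.9
yawy 40.8 tilt [ 3.e-04  2.e-04 -1.e+00]
rows 3 x [-0.006 -0.002  0.805]
turn rows 1 x -0.001 other way total 30.0
```

View pics/s13c.png

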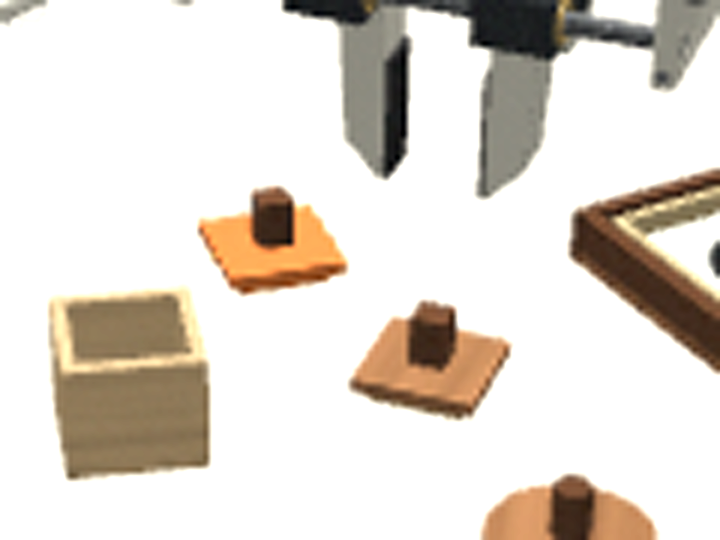

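Call:
play_rows --moves '[-0.006, 0, 0.7, 0, 0, 0, 0, 0, 0.8, 0, 0, 0, 0, 0, 0.6, 0, 0, 0, 0, 0, 0.31, 0, 0, 0, 0, 0, 0, 0, 0, 0, 0, 0, 0, 0, 0, 0]'

```text
t: 38.55
position: [0.4527, 0.0496, 0.0161]
ee_rot: [[-0.653, 0.757, 0.001], [0.757, 0.653, 0.0], [-0.0, 0.001, -1.0]]
ft_force: [-0.3, -0.7, -0.2]
width: 0.0322
```

Call:
play_rows --moves '[0, 0, 0, 0, 0, 0, 0, 0, 0, 0, 0, 0, 0, 0, 0, 0, 0, 0, 0, 0, 0, 0, 0, 0]' --claw 0

```text
t: 38.95
position: [0.4527, 0.0493, 0.016]
ee_rot: [[-0.653, 0.757, 0.001], [0.757, 0.653, -0.0], [-0.001, 0.001, -1.0]]
ft_force: [-0.7, -0.3, 5.0]
width: 0.0139
```

```bash
python3 -c "
from seg import *
plan([0.4299,-0.0612,.105],jaw=71.95)"
```

```text
pos [0.4527 0.0493 0.016 ] q [ 0.57  0.68 -0.9   2.15  0.84  0.72 -0.19] w 0.0139 F [-0.7 -0.3  5. ] t 38.95
yawy 40.78 tilt [-1.e-03  5.e-04 -1.e+00]
rows 3 x [-0.765 -0.993 -0.989]
turn rows 6 x -0.866 other way total 24.8
```

Call:
play_rows --moves '[0, 0, -0.6, 0, 0, 0, 0, 0, -1, 0, 0, 0, 0, 0, -1, 0, 0, 0, 0, 0, -0.367, 0, 0, 0, -0.765, -0.993, 0, 0, 0, 0, -0.765, -0.993, 0, 0, 0, 0, -0.765, -0.993, 0, 0, 0, 0]'

```text
t: 39.65
position: [0.4289, -0.0623, 0.1042]
ee_rot: [[-0.654, 0.756, -0.0], [0.756, 0.654, -0.0], [-0.0, -0.0, -1.0]]
ft_force: [0.2, -0.1, 0.1]
width: 0.0139
```

Call:
play_rows --moves '[0, 0, 0, 0, 0, -0.866, 0, 0, 0, 0, 0, -0.866, 0, 0, 0, 0, 0, -0.866, 0, 0, 0, 0, 0, -0.866, 0, 0, 0, 0, 0, -0.866, 0, 0, 0, 0, 0, -0.866, 0, 0, 0.5, 0, 0, 0, 0, 0, 0.5, 0, 0, 0, 0, 0, 0, 0, 0, 0, 0, 0, 0, 0, 0, 0]'

```text
t: 40.65
position: [0.4291, -0.0609, 0.0743]
ee_rot: [[-0.951, 0.309, -0.001], [0.309, 0.951, 0.0], [0.001, 0.0, -1.0]]
ft_force: [0.8, 0.8, 0.1]
width: 0.0141
```

Call:
play_rows --moves '[0, 0, 0, 0, 0, 0, 0, 0, 0, 0, 0, 0]'

```text
t: 40.85
position: [0.4299, -0.0612, 0.075]
ee_rot: [[-0.951, 0.31, 0.001], [0.31, 0.951, -0.0], [-0.001, 0.0, -1.0]]
ft_force: [-0.1, 0.3, -0.1]
width: 0.0138
```

```bash
python3 -c "
from seg import *
plan([0.4299,-0.0612,.054],jaw=71.95)
im=snap('scene','s14'); crop(im,190,150,310,240,6,'s14c');im=snap('top','t14'); crop(im,265,210,345,270,8,'t14c')"
```

```text
pos [ 0.4299 -0.0612  0.075 ] q [ 1.02  0.64 -1.16  2.18  0.81  0.86  0.61] w 0.0138 F [-0.1  0.3 -0.1] t 40.85
yawy 71.96 tilt [-0.001  0.    -1.   ]
rows 1 x [ 0.002 -0.     0.699]
turn rows 1 x 0.002 other way total -30.0
```

View pics/s14c.png

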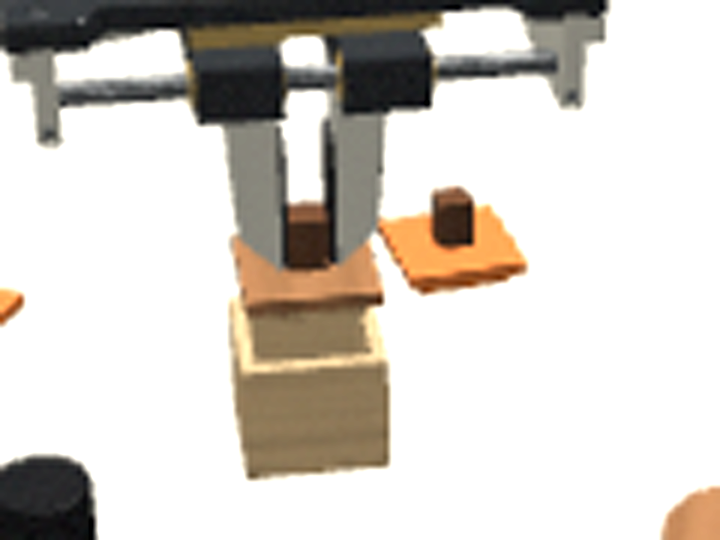

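View pics/t14c.png

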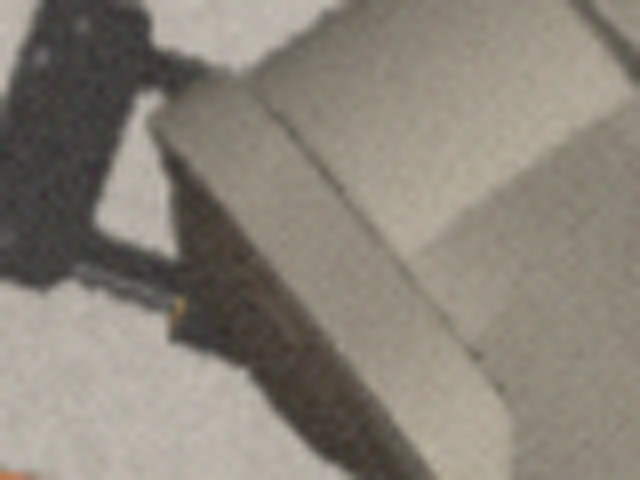

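Lid is centred above the box; lower it.

Call:
play_rows --moves '[0, 0, 0.2, 0, 0, 0, 0, 0, 0.2, 0, 0, 0, 0, 0, 0.15, 0, 0, 0, 0, 0, 0.1, 0, 0, 0, 0, 0, 0.05, 0, 0, 0, 0, 0, 0, 0, 0, 0, 0, 0, 0, 0, 0, 0]'

```text
t: 41.65
position: [0.4293, -0.0611, 0.0535]
ee_rot: [[-0.951, 0.309, -0.0], [0.309, 0.951, -0.0], [0.0, -0.0, -1.0]]
ft_force: [-1.5, -0.5, 3.8]
width: 0.0139
```

Call:
play_rows --moves '[0, 0, 0, 0, 0, 0, 0, 0, 0, 0, 0, 0, 0, 0, -0.5, 0, 0, 0, 0, 0, -0.6, 0, 0, 0, 0, 0, -0.1, 0, 0, 0, 0, 0, 0, 0, 0, 0]' --claw 0.35

```text
t: 42.25
position: [0.43, -0.0615, 0.0896]
ee_rot: [[-0.951, 0.31, 0.001], [0.31, 0.951, -0.0], [-0.001, -0.0, -1.0]]
ft_force: [-0.3, -0.9, 0.1]
width: 0.0318
```

Call:
play_rows --moves '[0, 0, 0, 0, 0, 0, 0, 0, 0, 0, 0, 0, 0, 0, 0, 0, 0, 0, 0, 0, 0, 0, 0, 0, 0, 0, 0.3, 0, 0, 0, 0, 0, 0.25, 0, 0, 0, 0, 0, 0.1, 0, 0, 0]' --claw 0

```text
t: 42.95
position: [0.4293, -0.0612, 0.0698]
ee_rot: [[-0.951, 0.31, -0.001], [0.31, 0.951, -0.001], [0.001, -0.001, -1.0]]
ft_force: [-10.9, -2.6, 46.9]
width: 0.0007
```

Call:
play_rows --moves '[0, 0, 0.05, 0, 0, 0, 0, 0, 0.03, 0, 0, 0, 0, 0, 0, 0, 0, 0]'

```text
t: 43.25
position: [0.4294, -0.0612, 0.0698]
ee_rot: [[-0.951, 0.309, -0.001], [0.309, 0.951, -0.005], [-0.0, -0.005, -1.0]]
ft_force: [-13.5, -2.5, 46.3]
width: 0.0006
```

Call:
play_rows --moves '[0, 0, -0.5, 0, 0, 0, 0, 0, -0.33, 0, 0, 0, 0, 0, 0, 0, 0, 0, 0, 0, 0, 0, 0, 0, 0, 0, 0, 0, 0, 0, 0, 0, 0, 0, 0, 0, 0, 0, 0, 0, 0, 0, 0, 0, 0, 0, 0, 0]' --claw 0.75

```text
t: 44.05
position: [0.4293, -0.061, 0.0922]
ee_rot: [[-0.951, 0.309, -0.0], [0.309, 0.951, 0.0], [0.0, 0.0, -1.0]]
ft_force: [0.1, -0.3, 0.4]
width: 0.0601
```

```bash
python3 -c "
from seg import *
plan([0.4299,-0.0612,.0150],jaw=71.95)
im=snap('scene','s15'); crop(im,190,150,310,240,6,'s15c')"
```

```text
pos [ 0.4293 -0.061   0.0922] q [ 1.06  0.61 -1.2   2.17  0.77  0.89  0.64] w 0.0601 F [ 0.1 -0.3  0.4] t 44.05
yawy 71.97 tilt [ 4.e-04  2.e-04 -1.e+00]
rows 3 x [-0.007 -0.     0.858]
turn rows 1 x 0.004 other way total -30.0
```

View pics/s15c.png

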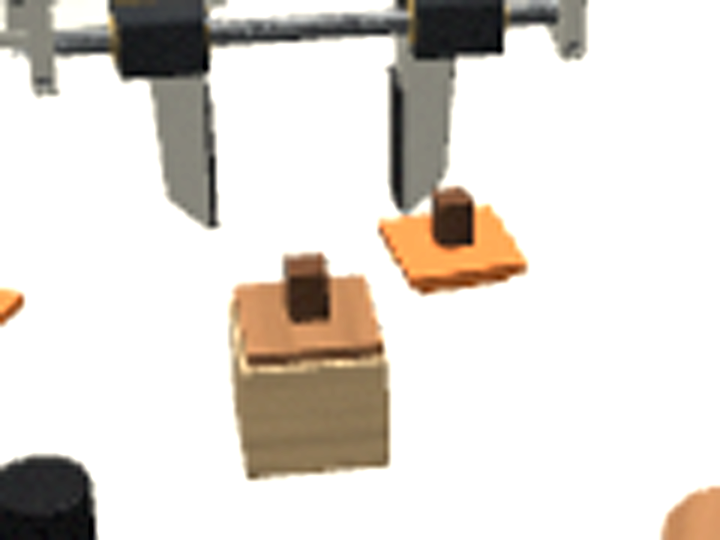

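Call:
play_rows --moves '[0, 0, 0, 0, 0, 0, 0, 0, 0, 0, 0, 0, 0, 0, 0.7, 0, 0, 0, 0, 0, 0.9, 0, 0, 0, 0, 0, 0.7, 0, 0, 0, 0, 0, 0.27, 0, 0, 0, 0, 0, 0, 0, 0, 0, 0, 0, 0, 0, 0, 0]'

```text
t: 44.9
position: [0.43, -0.0609, 0.0159]
ee_rot: [[-0.951, 0.309, 0.001], [0.309, 0.951, 0.0], [-0.001, 0.0, -1.0]]
ft_force: [-0.0, 0.6, 0.0]
width: 0.069
```

Call:
play_rows --moves '[0, 0, 0, 0, 0, 0, 0, 0, 0, 0, 0, 0, 0, 0, 0, 0, 0, 0, 0, 0, 0, 0, 0, 0, 0, 0, 0, 0, 0, 0]' --claw 0 --newtons 20

```text
t: 45.4
position: [0.4299, -0.0614, 0.0159]
ee_rot: [[-0.951, 0.31, 0.001], [0.31, 0.951, -0.001], [-0.001, -0.001, -1.0]]
ft_force: [-0.4, -1.1, 6.7]
width: 0.0501
```

Call:
play_rows --moves '[0, 0, -0.4, 0, 0, 0, 0, 0, -0.8, 0, 0, 0, 0, 0, -0.9, 0, 0, 0, 0, 0, -0.9, 0, 0, 0, 0, 0, -0.4, 0, 0, 0, 0, 0, 0, 0, 0, 0, 0, 0, 0, 0, 0, 0]'

```text
t: 46.1
position: [0.4289, -0.0616, 0.1166]
ee_rot: [[-0.951, 0.31, -0.001], [0.31, 0.951, -0.0], [0.001, -0.001, -1.0]]
ft_force: [-0.1, 0.4, -2.1]
width: 0.0495
```

```bash
python3 -c "
from seg import *
plan([0.4542,0.3132,.118],jaw=91.8)"
```

```text
pos [ 0.4289 -0.0616  0.1166] q [ 1.1   0.58 -1.25  2.15  0.71  0.92  0.69] w 0.0495 F [-0.1  0.4 -2.1] t 46.1
yawy 71.92 tilt [ 5.e-04 -6.e-04 -1.e+00]
rows 13 x [ 0.237  0.934 -0.004]
turn rows 4 x -0.828 other way total 26.69
```

Call:
play_rows --moves '[0.118, 0.467, 0, 0, 0, 0, 0.237, 0.934, 0, 0, 0, 0, 0.237, 0.934, 0, 0, 0, 0, 0.237, 0.934, 0, 0, 0, 0, 0.237, 0.934, 0, 0, 0, 0, 0.237, 0.934, 0, 0, 0, 0, 0.237, 0.934, 0, 0, 0, 0, 0.237, 0.934, 0, 0, 0, 0, 0.237, 0.934, 0, 0, 0, 0]'

```text
t: 47.0
position: [0.4447, 0.1847, 0.1156]
ee_rot: [[-0.951, 0.309, -0.003], [0.309, 0.951, -0.001], [0.002, -0.002, -1.0]]
ft_force: [-0.3, 0.6, -1.4]
width: 0.0499
```

Call:
play_rows --moves '[0.237, 0.934, 0, 0, 0, 0, 0.237, 0.934, 0, 0, 0, 0, 0.237, 0.934, 0, 0, 0, 0, 0.17, 0.65, 0, 0, 0, 0, 0.12, 0.45, 0, 0, 0, 0, 0.07, 0.301, 0, 0, 0, 0]'

```text
t: 47.6
position: [0.453, 0.3148, 0.1156]
ee_rot: [[-0.951, 0.308, -0.002], [0.308, 0.951, -0.001], [0.002, -0.002, -1.0]]
ft_force: [0.5, -1.1, -2.8]
width: 0.0493
```

Call:
play_rows --moves '[0, 0, 0, 0, 0, -0.828, 0, 0, 0, 0, 0, -0.828, 0, 0, 0, 0, 0, -0.828, 0, 0, 0, 0, 0, -0.828, 0, 0, 0, 0, 0, 0, 0, 0, 0, 0, 0, 0, 0, 0, 0, 0, 0, 0]'

```text
t: 48.3
position: [0.4541, 0.3136, 0.1169]
ee_rot: [[-1.0, -0.03, -0.0], [-0.03, 1.0, -0.0], [0.0, -0.0, -1.0]]
ft_force: [-0.4, -0.6, -0.9]
width: 0.0496
```

```bash
python3 -c "
from seg import *
plan([0.4542,0.3132,.0259],jaw=91.8)"
```

```text
pos [0.4541 0.3136 0.1169] q [ 0.18  0.75 -1.15  1.88  0.79  1.07  0.3 ] w 0.0496 F [-0.4 -0.6 -0.9] t 48.3
yawy 91.73 tilt [ 5.e-04 -5.e-04 -1.e+00]
rows 4 x [-0.001 -0.003  0.758]
turn rows 1 x -0.012 other way total 29.99
```

Call:
play_rows --moves '[0, 0, 0.5, 0, 0, 0, 0, 0, 0.8, 0, 0, 0, 0, 0, 0.8, 0, 0, 0, 0, 0, 0.4, 0, 0, 0, 0, 0, 0.25, 0, 0, 0, 0, 0, 0.15, 0, 0, 0, 0, 0, 0.09, 0, 0, 0, 0, 0, 0.04, 0, 0, 0, 0, 0, 0, 0, 0, 0, 0, 0, 0, 0, 0, 0]'

```text
t: 49.3
position: [0.4546, 0.3141, 0.027]
ee_rot: [[-0.999, -0.032, 0.001], [-0.032, 0.999, 0.0], [-0.001, 0.0, -1.0]]
ft_force: [-0.4, 0.2, -1.7]
width: 0.0498
```

Call:
play_rows --moves '[0, 0, 0.04, 0, 0, 0, 0, 0, 0.015, 0, 0, 0, 0, 0, 0, 0, 0, 0, 0, 0, 0, 0, 0, 0]'

```text
t: 49.7
position: [0.4546, 0.3141, 0.0259]
ee_rot: [[-0.999, -0.032, 0.001], [-0.032, 0.999, -0.0], [-0.001, -0.0, -1.0]]
ft_force: [-0.9, -1.9, 6.2]
width: 0.0498
```

Call:
play_rows --moves '[0, 0, 0, 0, 0, 0, 0, 0, 0, 0, 0, 0, 0, 0, 0, 0, 0, 0, 0, 0, -0.5, 0, 0, 0, 0, 0, -1, 0, 0, 0, 0, 0, -1, 0, 0, 0, 0, 0, -1, 0, 0, 0, 0, 0, -0.8, 0, 0, 0]' --claw 0.75

```text
t: 50.5
position: [0.4543, 0.3146, 0.1565]
ee_rot: [[-0.999, -0.033, 0.001], [-0.033, 0.999, 0.001], [-0.001, 0.001, -1.0]]
ft_force: [-0.4, -0.1, -0.0]
width: 0.0686
```

Call:
play_rows --moves '[0.5, -1, 0, 0, 0, 0, 0.5, -1, 0, 0, 0, 0, 0.5, -1, 0, 0, 0, 0, 0.5, -1, 0, 0, 0, 0, 0, -1, 0, 0, 0, 0, 0, -1, 0, 0, 0, 0, 0, -1, 0, 0, 0, 0, 0, -1, 0, 0, 0, 0, 0, -1, 0, 0, 0, 0, 0, -1, 0, 0, 0, 0]'

```text
t: 51.5
position: [0.4039, 0.0109, 0.1546]
ee_rot: [[-0.999, -0.033, 0.001], [-0.033, 0.999, -0.001], [-0.001, -0.001, -1.0]]
ft_force: [0.6, 0.1, 0.4]
width: 0.0689
```

Call:
play_rows --moves '[0, -1, 0, 0, 0, 0, 0, -1, 0, 0, 0, 0, 0, -1, 0, 0, 0, 0, 0, -1, 0, 0, 0, 0, 0, -1, 0, 0, 0, 0, 0, 0, 0, 0, 0, 0, 0, 0, 0, 0, 0, 0]'

```text
t: 52.2
position: [0.4087, -0.1379, 0.1543]
ee_rot: [[-1.0, -0.031, 0.0], [-0.031, 1.0, 0.0], [-0.0, 0.0, -1.0]]
ft_force: [0.0, -0.8, 0.2]
width: 0.0689
```

```bash
python3 -c "
from seg import *
plan([0.4542,0.3132,.0259])
im=snap('scene','s16'); crop(im,300,110,500,260,4,'s16c');im=snap('top','t16');crop(im,100,145,230,265,5,'t16c')"
```

```text
pos [ 0.4087 -0.1379  0.1543] q [ 1.41  0.65 -1.46  2.13  0.75  1.07  1.16] w 0.0689 F [ 0.  -0.8  0.2] t 52.2
yawy 91.75 tilt [-4.e-04  2.e-04 -1.e+00]
rows 15 x [-0.132  0.999  0.286]
```

View pics/s16.png

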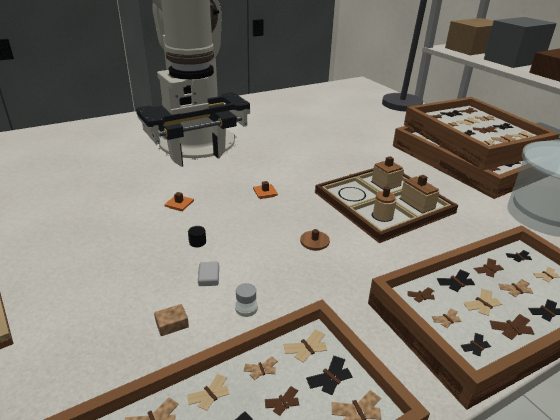

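View pics/s16c.png

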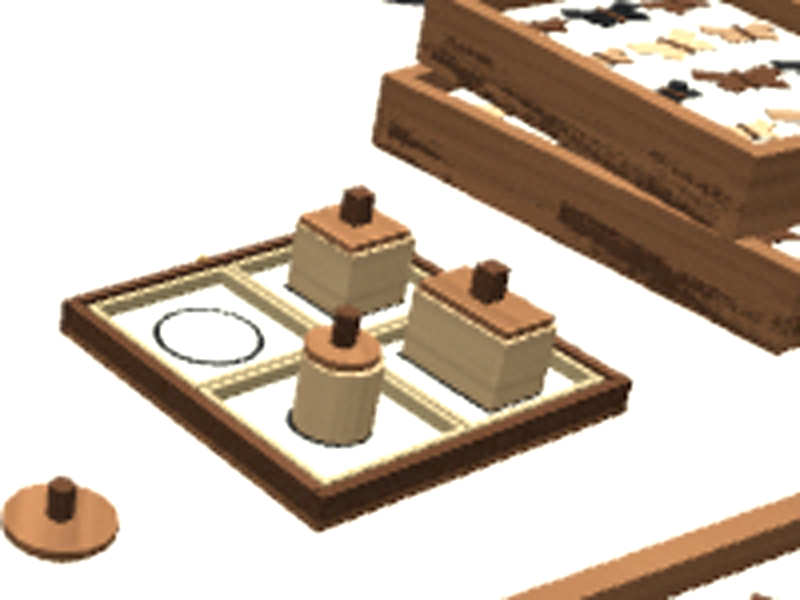

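View pics/t16c.png

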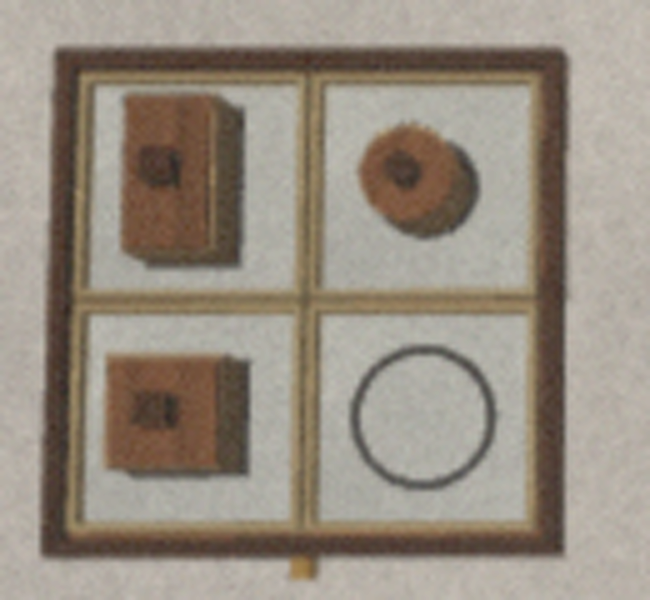

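```bash
python3 -c "
from h import *
a=cv2.imread('pics/scene0.png').astype(int);b=cv2.imread('pics/s16.png').astype(int)
d=abs(a-b).max(2)
for n,(x0,y0,x1,y1) in dict(jar=(233,283,260,318),cork=(150,303,192,335),tin=(195,258,222,288),loupe=(185,224,210,250),biglid=(298,228,332,252)).items(): print(n,(d[y0:y1,x0:x1]>40).sum())
print(arm.close_job())"
```

```text
jar 0
cork 0
tin 0
loupe 0
biglid 0
the job is handed in; nothing more can be done
None
```

The three boxes on the bench (small round, oblong and square) are lidded and stand upright in the trays with their outlines. The big round box was out on loan, so I left its lid where it was. I handed the job in at about 52 s.

- **Lids:** I fitted each lid by its knob and pressed it with the closed fingertips. All three stopped at the height expected for a fully seated lid, with fingertips at about 70 mm.
- **Final pictures:** the lids are flat and closed. Each box stands on its own outline and the big round tray is empty.
- **Bystanders:** the loupe, cork block, jar, tin and big lid show no change from the first picture. I did not touch the orange lookalikes.
- **Knocks:** none showed up in the checks I made.

**Disagreements:**
- The top camera read about 2 mm off in x. I corrected for that after gripping the first lid.
- The small box measured about 2 mm narrow in one direction, but its lid still fitted.
- Pressing the square lid reached about 47 N vertically at the wrist. That was through the fingertips and under the 120 N wrist limit, but above the 40 N that applies to the arm and gripper body, so it could count against the run if fingertips are included.

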